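# Load a clay ring on the kiln's firing rack

## Robot

A 7-joint arm with a two-finger parallel gripper is mounted at the origin on a cart in front of the work surface, level with it; the furniture and walls round the work are solid. World frame = base frame: x ahead of the robot, y to its left, z up, the work surface at z = 0. Lengths are in m, angles in rad, forces in N, time in s.
With the tool pointing down it reaches from about 0.35 to 0.9 m from the base axis. Payload 8.1 kg.
Tool frame: the origin (TCP) lies midway between the tips of the shut fingers; the grasp point (between the pads) lies 19 mm behind it; z points along the fingers, y is the line along which they close (so a half turn about z gives the same grasp; the last joint's range is limited). The gripper opens to 92 mm and grips with 3 to 60 N. Pads are 19 mm wide; open, the fingers measure 130 mm over their backs; the gripper's body (75 mm by 190 mm) begins 47 mm behind the grasp point.
Start: joints at [1.092, 0.434, 0.025, 1.573, -0.012, 1.134, -0.075], TCP at [0.229, -0.581, 0.227] pointing down, gripper open.
Joint ranges: [-2.62, 2.62], [-0.44, 2.09], [-1.27, 1.32], [0.08, 2.57], [-1.32, 4.46], [0.12, 2], [-2.74, 2.74]. Speed limits (rad/s): [2.22, 2.22, 3.01, 3.01, 3.14, 3.14, 3.14].

## Interface

Orientations are given as a rotation vector (axis times angle).
In Python, from cell import arm gives the robot as it stands.
- The arm moves only by the tool carry_out, never from a script. Its arguments are lists of equal length, an entry for each row: "claw": the finger opening in cm, from 0 to 9.18; "delta_pos": the shift along the tool's x, y, z in cm, a list of three; "angular": the turn, a rotation vector about the tool's x, y, z in rad, a list of three. In form: {"claw": [claw, ...], "delta_pos": [[dx, dy, dz], ...], "angular": [[ax, ay, az], ...]}. A call has 1 to 20 rows; each row shifts and turns the commanded pose from where the row before left it, along the tool's axes as they then stand; what a row does not reach is not made up. A row lasts 1/10 s, in which the tool goes at most 50 mm and 8.59 degrees, less where a joint would pass 70% of its speed; a pose out of reach is approached as far as the arm can. A call with a gripper value outside its range is refused whole. The fingers move at their own pace and stop on an object; "force" is the grip in N (left out, the last holds). Time passes only in rows, so rows that do not move let the fingers close. It gives the time, the measured TCP pose, the force, the opening and the grip force at its end, in the units of the state.
- arm.observe(): the state, without advancing time (a new reading comes with each control period).
- arm.get_image(name): name is "side" or "top" or "wrist"; returns a dict with "frame" (420x560x3 uint8, red, green, blue), "mtx" (3x3 intrinsics, pixels), "T" (4x4, takes a point from camera to world coordinates). Camera axes: x right, y down, z forward; pixel columns grow to the right and rows downward; lengths in m; the calibration is good to about 2 mm. A picture is of the moment at which its call begins. There is no depth.
- arm.sign_off(): hands the job in; it is judged then, once.
Trained networks look in a picture, given as the dict that the camera call returned (one of the last four; its "shot" number tells which), for a name from the list of things; names that differ only in an ending like _2 or _b are one class to them, and where a whole thing is asked for, a point or a joint stands for the part that bears it (a point fixed in the world has none). Each returns a list of dicts, best first, with "conf" (0 to 1); they miss things now and then, are a little off and sometimes report something else, mostly with a low value. They report only what shows in the picture. A call takes as long as a camera call.
- arm.look_for(label, picture): "centre" ([column, row] as shares, 0 to 1, of the picture: columns of its width, rows of its height, amid what is visible of it).
- arm.trace(label, picture): "region" (420x560 bool, what is visible of it) and "centre" ([column, row] as shares, 0 to 1, of the picture: columns of its width, rows of its height, amid what is visible of it).
- arm.place_of(label, picture): "centre" ([column, row] as shares, 0 to 1, of the picture: columns of its width, rows of its height: a listed point, or the origin of a listed thing).
The state is a dict: "clock": time; "joints": joint angles; "dq": joint speeds; "joint_efforts": joint torques, N m; "position": TCP position; "ee_rot": TCP orientation; "force": force on the tool from outside, world axes, zero at the start; "ft_torque": the same for the moment, N m; "width": opening from 0.0 (shut) to 1.0 (fully open); "gripper_force": force on a finger pad.
Only numpy, scipy, OpenCV 4.12 (cv2) and the standard library are available. Lean on these libraries where they do the work, as an engineer would, in place of code of your own. Each camera call takes 0.05 s, during which the arm holds its last target. There are 200 camera calls.

## Task

Load the round clay ring for firing: lift it out of the wooden drying block, thread it over the open end of the rack's bent steel rod and slide it round both bends of the rod until it is fully home against the stop collar, and leave it hanging there on the rod. The rod is soft and bent by hand and the dry clay chips, so feel your way and ease the ring round the bends without forcing it; leave the square blank and the frit jars as they stand.

Things in the scene. Friction and masses are not known exactly. Their poses are not given: they have to be found in the camera images.
- ring: Round clay ring, plain terracotta: a flat disc 54 mm wide, 12 mm thick, with a hole through its centre, 9 mm wide in the middle and flared to 13 mm at both faces; about 60 g. Origin: centre of the hole; y axis: axis of the hole; z up. It starts on edge in one of the two pockets of the drying block, its axis level, its upper 47 mm above the block; its two flat faces can be pinched from above.
- blank: Bystander: square-cornered clay blank without a hole, 34 mm wide, 12 mm thick, 50 mm high, on edge in the other pocket (which pocket is whose varies). Origin 9 mm above its centre.
- drying_block: Wooden block 146 x 48 x 26 mm, fixed, with two pockets 36 x 13.5 mm, 72 mm apart along its length (its x axis). Origin under its centre.
- rack: Firing rack, fixed: a pale firebrick 114 (x) x 230 (y) x 32 mm high with one 6 mm steel rod. Origin under the brick's centre. The rod rises at the brick's +y end, bends over and runs level, its centre line 105 mm above the worktop, to its open end: seen from above a flat zigzag of three straight legs with two rounded bends. The ring has about 1.5 mm play all round on it.
- rod_tip (a point): Outermost point of the rod's rounded open end, on its centre line. Its y axis points along the first leg, into the rod; z up. The first leg is straight for 41 to 77 mm from this point, then comes the first bend, to the right (clockwise from above), then the middle leg, straight for 24 to 48 mm, then the second bend, to the left, then the last leg to the stop.
- rod: The bent rod; origin on its upright, 48 mm above the worktop, axes of the rack. Its bends: both are rounded, 39 mm long along the centre line, and turn by about 75 degrees, but are made by hand, each up to 16 degrees sharper or flatter and not quite evenly round; their true course must be felt or seen. Some 10 N sideways at its open end bends the rod for good.
- stop (a point): Centre of the stop collar's face that the ring rests against, on the rod's centre line; y points along the last leg towards the collar (axes of the rack). The last leg is straight for 34 to 68 mm before it. The collar is 17 mm across, 9 mm long; behind it the rod turns down, nothing stands higher. Ring home: its centre is 6 mm before this point and, hanging free, 1.5 mm below.
- frit_jar_1: Bystander: small screw-top jar of pink frit with a black lid, 37 mm wide, 48 mm high, behind the rack. Origin under its centre.
- frit_jar_2: Bystander: small screw-top jar of pale blue frit with a white lid, 37 mm wide, 48 mm high, to the right of the drying block. Origin under its centre.

How it is judged:
On the way:
1. the ring is threaded on the first leg of the rod (y of ring in the frame of rod_tip between 0.01 and 0.045 m and x of ring in the frame of rod_tip between -0.006 and 0.006 m and z of ring in the frame of rod_tip between -0.006 and 0.006 m), for 0.1 s.
At the end, for the whole second after the job is handed in: the ring hangs at rest on the rod, released, with its face within 3.5 mm of the stop collar (y of ring in the frame of stop between -0.0095 and 0 m and x of ring in the frame of stop between -0.006 and 0.006 m and z of ring in the frame of stop between -0.006 and 0.006 m and linear speed of ring below 0.03 m/s and contact force between ring and the fingers below 0.05 N); the robot touches nothing.
It fails at once if the ring is forced round the rod: more than 8 N between them (contact force between ring and rod above 8 N).
It fails at once if the ring is rammed against the collar with more than 30 N (contact force between ring and rack above 30 N).
It fails at once if the rod is bent: its open end has moved by more than 6 mm (distance of rod_tip from where it was at the start of the episode above 0.006 m).
It fails at once if the gripper or arm pushes on the rack with more than 25 N (contact force between rack and the arm above 25 N or contact force between rack and the fingers above 25 N).
It fails at once if the square blank or a jar is disturbed (distance of blank from where it was at the start of the episode above 0.012 m or distance of any of frit_jar_1, frit_jar_2 from where it was at the start of the episode above 0.015 m).
It also fails if it takes over 66 s, if anything falls off the work surface, if the arm or the gripper's body presses on something with over 40 N, if the wrist force passes 120 N, or if a joint passes its speed limit or range.

## Working session

There is one attempt and no reset: what is moved stays moved. The work goes in short steps, Python scripts to look and compute and a tool call to move; the robot and the scene stay as the last step left them, time stands still between calls to the robot, and variables do not carry over. Pictures are saved under pics/ and viewed, at most 10 in all, crops included, and the job is handed in when it is done.

Besides the shell and the picture viewer there is one more tool, called after ">>>" as name(argument=value, ...) on one line, values as JSON. carry_out: Moves the arm, as the interface text tells. Its arguments: {"type":"object","properties":{"claw":{"type":"array","items":{"type":"number"}},"delta_pos":{"type":"array","items":{"type":"array","items":{"type":"number"}}},"angular":{"type":"array","items":{"type":"array","items":{"type":"number"}}},"force":{"type":"number"}},"required":["claw","delta_pos","angular"]}

```bash
ls; mkdir -p pics; python3 - <<'E'
from cell import arm
import cv2,numpy as np
s=arm.observe(); print({k:np.round(v,3).tolist() for k,v in s.items()})
ims=[]
for n in ["side","top"]:
    p=arm.get_image(n); print(n,p["mtx"].tolist(),np.round(p["T"],4).tolist(),p["shot"])
    cv2.imwrite(f"pics/{n}0.png",p["frame"][:,:,::-1])
    for l in ["ring","blank","drying_block","rack","rod_tip","stop","frit_jar_1"]:
        print(l,[(round(d["conf"],2),np.round(np.array(d["centre"])*[560,420],1).tolist()) for d in arm.place_of(l,p)][:3])
E
```

```text
pics
{'clock': 0.0, 'joints': [1.092, 0.435, 0.025, 1.574, -0.012, 1.134, -0.075], 'dq': [0.001, -0.001, 0.001, -0.0, 0.001, 0.0, -0.0], 'joint_efforts': [-0.0, -66.785, 0.985, -31.446, -0.06, 0.043, 0.0], 'position': [0.229, -0.581, 0.226], 'ee_rot': [-3.085, -0.586, 0.001], 'force': [-0.255, -0.223, -0.206], 'ft_torque': [-0.037, 0.031, 0.001], 'gripper_force': 0.0, 'width': 1.001}
side [[452.3509730424526, 0.0, 276.06824228316043], [0.0, 452.3509730424526, 205.44741280825406], [0.0, 0.0, 1.0]] [[-0.8798, -0.2544, 0.4015, 0.1841], [-0.4753, 0.4721, -0.7424, 0.5751], [-0.0007, -0.844, -0.5363, 0.5915], [0.0, 0.0, 0.0, 1.0]] 1
ring [(0.67, [362.1, 202.4])]
blank [(0.79, [330.4, 197.2])]
drying_block [(0.71, [345.1, 215.8])]
rack [(0.76, [249.8, 298.4])]
rod_tip [(0.4, [284.2, 226.7]), (0.33, [346.4, 216.4])]
stop [(0.94, [210.1, 277.8])]
frit_jar_1 [(0.98, [168.1, 281.8]), (0.71, [360.5, 198.8])]
top [[409.5588857848186, 0.0, 280.1903987161398], [0.0, 409.5588857848186, 210.03454948809008], [0.0, 0.0, 1.0]] [[-0.0122, -0.9977, 0.0673, 0.4946], [-0.9997, 0.0137, 0.0213, -0.1216], [-0.0221, -0.0671, -0.9975, 1.1048], [0.0, 0.0, 0.0, 1.0]] 2
ring [(0.53, [351.1, 265.2])]
blank [(0.53, [351.6, 238.0])]
drying_block [(0.62, [348.1, 248.6])]
rack [(0.87, [220.1, 226.4])]
rod_tip [(0.47, [257.4, 235.3])]
stop [(0.66, [183.4, 219.3])]
frit_jar_1 [(0.75, [208.5, 174.8]), (0.73, [387.4, 249.3])]
```

```bash
python3 - <<'E'
import cv2,numpy as np
a=cv2.imread("pics/side0.png")[150:350,130:430]; b=cv2.imread("pics/top0.png")[140:300,140:420]
a=cv2.resize(a,(800,533),interpolation=cv2.INTER_CUBIC); b=cv2.resize(b,(800,457),interpolation=cv2.INTER_CUBIC)
cv2.imwrite("pics/a.png",a);cv2.imwrite("pics/b.png",b)
E
```

```text
(no output)
```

View pics/a.png

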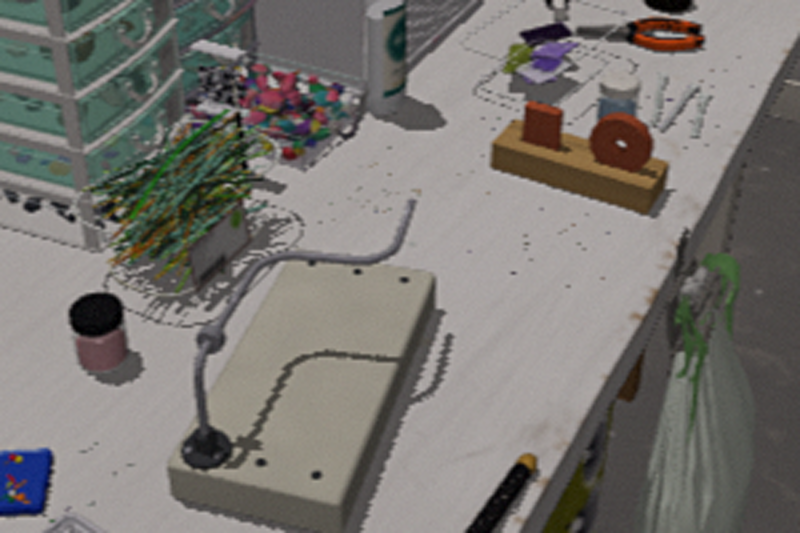

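View pics/b.png

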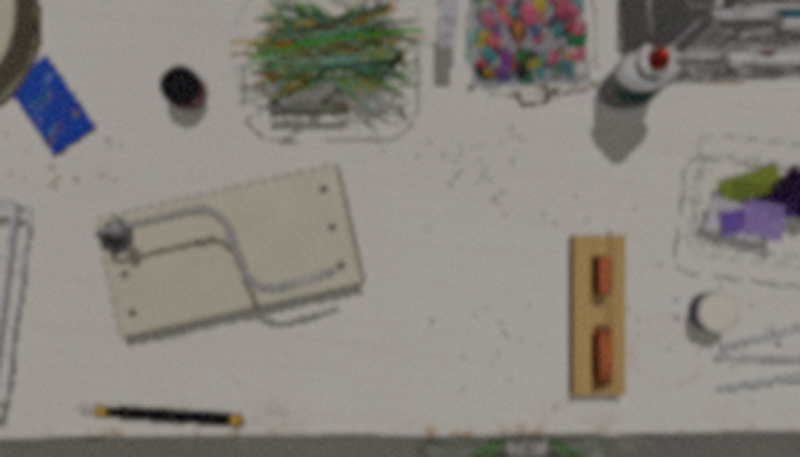

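The pictures show the ring in the nearer pocket (top view about (351,265)), with its axis along world y. The rod tip is at side (284,226) and top about (259,233), and the collar at side (210,278) and top (183,219). Next I triangulate these and look through the wrist camera.

```bash
cat > h.py <<'E'
from cell import arm
import cv2,numpy as np
from scipy.spatial.transform import Rotation as R
WH=np.array([560,420])
def ray(p,uv):
    d=p["T"][:3,:3]@np.linalg.solve(p["mtx"],[uv[0],uv[1],1]); return p["T"][:3,3],d
def atz(p,uv,z):
    o,d=ray(p,uv); return o+d*(z-o[2])/d[2]
def tri(obs):
    A=np.zeros((3,3));b=np.zeros(3)
    for p,uv in obs:
        o,d=ray(p,uv);d=d/np.linalg.norm(d);M=np.eye(3)-np.outer(d,d);A+=M;b+=M@o
    return np.linalg.solve(A,b)
def proj(p,X):
    c=np.linalg.inv(p["T"])@np.append(X,1); u=p["mtx"]@c[:3]; return u[:2]/u[2]
def best(l,p,f="place_of"):
    d=getattr(arm,f)(l,p); return (np.array(d[0]["centre"])*WH,d[0]["conf"]) if d else (None,0)
def tool():
    s=arm.observe(); return np.array(s["position"]),R.from_rotvec(s["ee_rot"]),s
E
python3 - <<'E'
from h import *
a=arm.get_image("side");b=arm.get_image("top");w=arm.get_image("wrist")
for l in ["ring","blank","drying_block","rack","rod_tip","stop","rod"]:
    (u,cu),(v,cv)=best(l,a),best(l,b)
    if u is None or v is None: print(l,u,v);continue
    X=tri([(a,u),(b,v)]); print(l,round(cu,2),round(cv,2),X.round(4),"resid px",(proj(a,X)-u).round(1),(proj(b,X)-v).round(1))
for l in ["ring","rod","drying_block"]:
    m=arm.trace(l,b)
    if m:
        g=m[0]["region"];ys,xs=np.nonzero(g)
        P=np.array([atz(b,(x,y),{"ring":.06,"rod":.105,"drying_block":.026}[l])[:2] for x,y in zip(xs,ys)])
        print(l,m[0]["conf"],len(xs),cv2.minAreaRect(P.astype(np.float32)))
p,r,s=tool(); T=w["T"]; print("wrist in tool",np.round(r.inv().apply(T[:3,3]-p),4),np.round(r.inv().as_matrix()@T[:3,:3],3).tolist(),w["mtx"][0,0])
E
```

```text
ring 0.78 0.46 [ 0.425  -0.2748  0.0462] resid px [-0.7  0. ] [0.2 0.6]
blank 0.56 0.7 [0.4558 0.0717 0.2656] resid px [-54.9 -11.6] [12.  37.8]
drying_block 0.65 0.64 [ 0.4611 -0.2803 -0.005 ] resid px [ 1.4 -0. ] [-0.5 -1.2]
rack 0.82 0.96 [ 0.5177  0.0578 -0.004 ] resid px [-0.2 -0. ] [0.1 0.1]
rod_tip 0.39 0.46 [ 0.5014 -0.0448  0.1063] resid px [-1.1 -0.1] [0.4 0.8]
stop 0.95 0.69 [0.5414 0.1387 0.1031] resid px [-0.2 -0. ] [0.1 0.1]
rod 0.6 0.54 [0.5392 0.1616 0.046 ] resid px [-0.6 -0.1] [0.2 0.3]
ring 0.5 160 ((0.4248872995376587, -0.2764255106449127), (0.02014872618019581, 0.052774589508771896), 88.67474365234375)
rod 0.74 88 ((0.525836169719696, 0.05944916605949402), (0.1970844864845276, 0.041338734328746796), 73.03509521484375)
drying_block 0.59 823 ((0.459306925535202, -0.27585941553115845), (0.04937463253736496, 0.14368465542793274), 88.5725326538086)
wrist in tool [ 0.0788 -0.0002 -0.1575] [[0.001, -0.957, -0.29], [1.0, 0.001, 0.001], [-0.0, -0.29, 0.957]] 328.9105069920902
```

>>> carry_out(claw=[5,5,5,5,5,5,5,5,5,5,5,5,5,5,5,5,5,5,5,5], delta_pos=[[0,0,0],[0,0,0],[0,0,0],[1.6,-3.7,0.3],[1.6,-3.7,0.3],[1.6,-3.7,0.3],[1.6,-3.7,0.3],[1.6,-3.7,0.3],[1.6,-3.7,0.3],[1.6,-3.7,0.3],[1.6,-3.7,0.3],[1.6,-3.7,0.3],[1.6,-3.7,0.3],[1.6,-3.7,0.3],[1.6,-3.7,0.3],[1.6,-3.7,0.3],[1.6,-3.7,0.3],[1.6,-3.7,0.3],[1.6,-3.7,0.3],[0,0,0]], angular=[[0,0,0.125],[0,0,0.125],[0,0,0.125],[0,0,0],[0,0,0],[0,0,0],[0,0,0],[0,0,0],[0,0,0],[0,0,0],[0,0,0],[0,0,0],[0,0,0],[0,0,0],[0,0,0],[0,0,0],[0,0,0],[0,0,0],[0,0,0],[0,0,0]])

```text
clock: 3.8
position: [0.4866, 0.0167, 0.1788]
ee_rot: [-3.139, -0.013, -0.002]
force: [-0.0, 0.1, 0.3]
width: 0.548
gripper_force: 0.0
```

```bash
python3 - <<'E'
from h import *
import pickle
w=arm.get_image("wrist"); pickle.dump((w,tool()[0],arm.observe()),open("w1.pkl","wb"))
for l in ["rod_tip","stop"]:
    d=arm.place_of(l,w); print(l,[(round(e["conf"],2),np.round(np.array(e["centre"])*WH,1),atz(w,np.array(e["centre"])*WH,.105).round(4)) for e in d][:2])
m=arm.trace("rod",w); print([ (round(e["conf"],2),e["region"].sum()) for e in m])
f=w["frame"][:,:,::-1].copy()
pickle.dump(m[0]["region"] if m else None,open("m1.pkl","wb"))
if m:
    c,_=cv2.findContours(m[0]["region"].astype(np.uint8),cv2.RETR_EXTERNAL,cv2.CHAIN_APPROX_NONE); f=cv2.resize(f,(800,600)); 
    cv2.drawContours(f,[(k*800/560).astype(int) for k in c],-1,(0,0,255),1)
cv2.imwrite("pics/w1.png",f)
E
```

```text
rod_tip [(0.93, array([359. , 203.9]), array([ 0.5034, -0.0436,  0.105 ]))]
stop [(0.91, array([102.4, 142.6]), array([0.5455, 0.1371, 0.105 ]))]
[(0.94, np.int64(2999)), (0.22, np.int64(31740))]
```

View pics/w1.png

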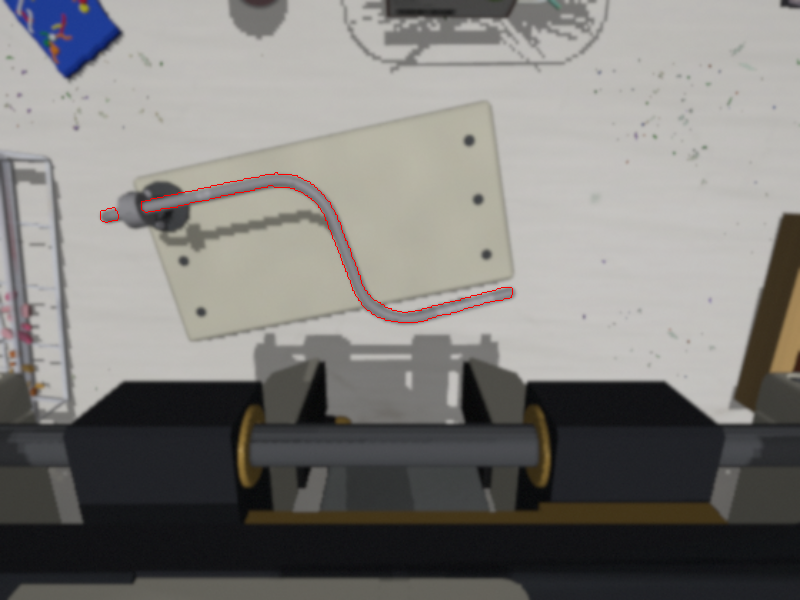

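The wrist view shows the whole rod clear of the gripper. The tip is at (359,204), the collar at (102,143), and the traced outline matches the rod. I'll take the centre line from it.

```bash
cat > cl.py <<'E'
from h import *
import pickle
from scipy.interpolate import splprep,splev
def centreline(w,m,tip_uv,stop_uv,z=.105,step=.003):
    # grey-weighted points from the mask, back-projected to the rod's level
    ys,xs=np.nonzero(cv2.resize(m.astype(np.uint8),None,fx=4,fy=4,interpolation=cv2.INTER_LINEAR))
    P=np.array([atz(w,((x+.5)/4-.5,(y+.5)/4-.5),z)[:2] for x,y in zip(xs,ys)])
    tip=atz(w,tip_uv,z)[:2]; stop=atz(w,stop_uv,z)[:2]
    d=np.array([-.25,.97]); q=tip+d*.004; out=[]
    for i in range(120):
        for _ in range(3):
            n=np.array([-d[1],d[0]]); r=P-q; k=(abs(r@d)<.003)&(abs(r@n)<.007)
            if k.sum()<20: break
            q=q+n*(r[k]@n).mean()
        if k.sum()<20: break
        out.append(q.copy())
        if len(out)>2: d=out[-1]-out[-3]; d/=np.linalg.norm(d)
        if np.linalg.norm(q-stop)<.006: break
        q=q+d*step
    return tip,stop,np.array(out),P
E
python3 - <<'E'
from cl import *
w,_,s=pickle.load(open("w1.pkl","rb")); m=pickle.load(open("m1.pkl","rb"))
tip,stop,C,P=centreline(w,m,(359,203.9),(102.4,142.6))
tck,u=splprep(C.T,s=len(C)*(.00025)**2,k=4)
uu=np.linspace(0,1,400);X=np.array(splev(uu,tck)).T;D=np.array(splev(uu,tck,der=1)).T
S=np.r_[0,np.cumsum(np.linalg.norm(np.diff(X,axis=0),axis=1))]; A=np.degrees(np.arctan2(-D[:,0],D[:,1]))
print("tip",tip,"maskend",P[np.argsort(P[:,1])[:3]],"stop",stop,"len",S[-1],C[-1])
for t in np.arange(0,S[-1]+.004,.006):
    i=min(np.searchsorted(S,t),399); print(round(t*1e3),(X[i]*1e3).round(1),A[i].round(1))
E
```

```text
tip [ 0.50341102 -0.04361043] maskend [[ 0.50173529 -0.04402164]
 [ 0.5019242  -0.04400606]
 [ 0.50249043 -0.04395934]] stop [0.54551971 0.13710712] len 0.21398664510895782 [0.54517895 0.13304579]
0 [502.6 -39.6] 21.9
6 [500.7 -33.6] 14.9
12 [499.2 -27.8] 14.2
18 [497.7 -22. ] 16.2
24 [495.9 -16.4] 18.8
30 [493.8 -10.5] 19.4
36 [492.   -4.9] 17.0
42 [490.5   0.8] 12.3
48 [489.5   6.8] 5.7
54 [489.3  12.9] -3.0
60 [490.2  18.7] -14.7
66 [492.5  24.4] -30.1
72 [495.9  28.8] -44.4
78 [500.9  32.8] -57.3
84 [506.2  35.7] -65.1
90 [511.3  37.8] -69.2
96 [517.   39.8] -71.6
102 [523.1  41.8] -72.2
108 [528.5  43.6] -71.4
114 [534.5  45.7] -69.4
120 [540.1  48. ] -65.2
126 [544.9  50.6] -57.5
132 [549.9  54.7] -43.4
138 [553.3  59.4] -29.6
144 [555.6  64.7] -17.1
150 [556.8  70.9] -5.2
156 [556.9  76.7] 3.6
162 [556.2  82.6] 9.9
168 [555.   88.4] 13.3
174 [553.5  94.2] 14.3
180 [552.1 100. ] 13.8
186 [550.7 105.8] 12.4
192 [549.4 112. ] 10.8
198 [548.4 117.8] 10.2
204 [547.3 123.5] 11.2
210 [546.  129.4] 14.5
216 [544.9 133.1] 18.0
```

>>> carry_out(claw=[5,5,5,5,5,5,5,5,5,5], delta_pos=[[-0.76,3.66,0.2],[-0.76,3.66,0.2],[-0.76,3.66,0.2],[-0.76,3.66,0.2],[-0.76,3.66,0.2],[-0.76,3.66,0.2],[-0.76,3.66,0.2],[-0.76,3.66,0.2],[0,0,0],[0,0,0]], angular=[[0,0,0],[0,0,0],[0,0,0],[0,0,0],[0,0,0],[0,0,0],[0,0,0],[0,0,0],[0,0,0],[0,0,0]])

```text
clock: 5.0
position: [0.4229, -0.2837, 0.1628]
ee_rot: [3.141, -0.006, -0.001]
force: [1.0, 0.8, -0.4]
width: 0.542
gripper_force: 0.0
```

```bash
python3 - <<'E'
from h import *
w=arm.get_image("wrist"); p,r,s=tool(); print(p.round(4),np.degrees(np.arctan2(*r.as_matrix()[[1,0],0])))
f=cv2.resize(w["frame"][:,:,::-1],(800,600))
for l,z in [("ring",.046),("drying_block",.026),("blank",.06)]:
    c,k=best(l,w); print(l,c,k, None if c is None else atz(w,c,z if l!="drying_block" else 0).round(4))
    m=arm.trace(l,w)
    if m:
        g=m[0]["region"].astype(np.uint8); cs,_=cv2.findContours(g,0,1); cv2.drawContours(f,[(q*800/560).astype(int) for q in cs],-1,(0,255,0),1)
        ys,xs=np.nonzero(g); P=np.array([atz(w,(x,y),{"ring":.06,"blank":.07}.get(l,.026))[:2] for x,y in zip(xs,ys)],np.float32); print(m[0]["conf"],cv2.minAreaRect(P))
cv2.imwrite("pics/w2.png",f)
E
```

```text
[ 0.4236 -0.2824  0.1628] -0.0748568435519477
ring [268.8   205.002] 0.89 [ 0.4263 -0.2779  0.046 ]
0.88 ((0.4285932779312134, -0.2769923210144043), (0.012625938281416893, 0.0528569296002388), 89.80484008789062)
drying_block [267.512 154.392] 0.84 [ 0.4643 -0.2762  0.    ]
0.96 ((0.46199142932891846, -0.2779946029186249), (0.04919213801622391, 0.14660155773162842), 88.62877655029297)
blank [270.872 117.6  ] 0.86 [ 0.499  -0.2804  0.06  ]
0.61 ((0.4977995753288269, -0.279125452041626), (0.011254542507231236, 0.032515767961740494), 87.90264129638672)
```

View pics/w2.png

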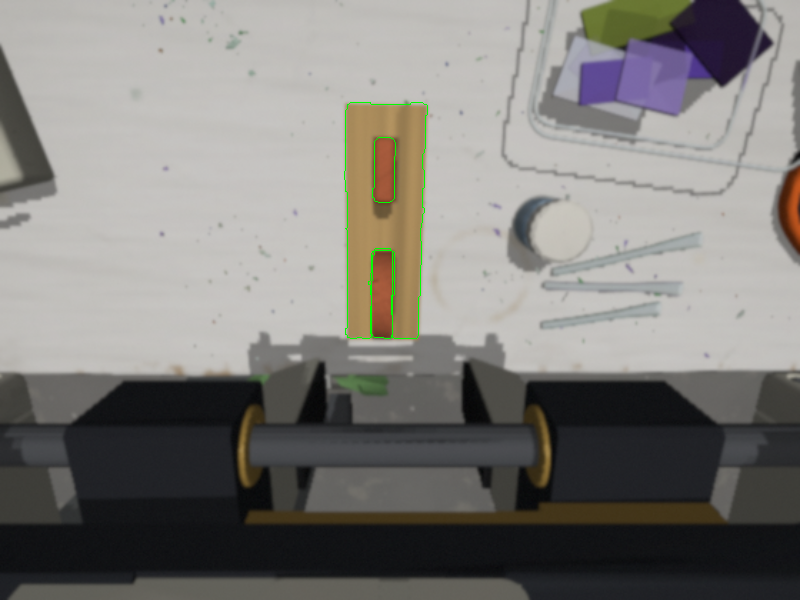

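The wrist view shows the ring at (269,205) near the gripper with the blank behind it. The block is yawed about −1.5°. I'll go down and grip 8 mm above the hole.

>>> carry_out(claw=[5,5,5,5,5,5,5,1,1,1,1,1,1,1,1], delta_pos=[[0.3,-0.5,0],[0,0,0],[0,0,3],[0,0,3],[0,0,3],[0,0,1.9],[0,0,0],[0,0,0],[0,0,0],[0,0,0],[0,0,0],[0,0,0],[0,0,0],[0,0,0],[0,0,0]], angular=[[0,0,0.025],[0,0,0],[0,0,0],[0,0,0],[0,0,0],[0,0,0],[0,0,0],[0,0,0],[0,0,0],[0,0,0],[0,0,0],[0,0,0],[0,0,0],[0,0,0],[0,0,0]], force=8)

```text
clock: 6.85
position: [0.4276, -0.2772, 0.054]
ee_rot: [3.141, -0.038, 0.001]
force: [-0.4, 0.1, 2.3]
width: 0.13
gripper_force: 8.0
```

>>> carry_out(claw=[1,1,1,1,1,1,1,1,1,1,1,1,1,1,1], delta_pos=[[0,0,-1],[0,0,-2],[0,0,-2.9],[1.18,-2.77,0],[1.18,-2.77,0],[1.18,-2.77,0],[1.18,-2.77,0],[1.18,-2.77,0],[1.18,-2.77,0],[1.18,-2.77,0],[0,0,0],[0,0,0],[0,0,0],[0,0,0],[0,0,0]], angular=[[0,0,0],[0,0,0],[0,0,0],[0,0,0],[0,0,0],[0,0,0],[0,0,0],[0,0,0],[0,0,-0.08],[0,0,-0.08],[0,0,-0.08],[0,0,-0.08],[0,0,0],[0,0,0],[0,0,0]])

```text
clock: 8.35
position: [0.5123, -0.0846, 0.1129]
ee_rot: [3.108, 0.459, -0.0]
force: [0.1, 0.3, -0.7]
width: 0.125
gripper_force: 8.0
```

```bash
python3 - <<'E'
from h import *
import pickle
p,r,s=tool(); M=r.as_matrix(); print(p.round(4),np.degrees(np.arctan2(M[1,0],M[0,0])),s["force"],s["width"],"toolz",M[:,2].round(4))
w=arm.get_image("wrist");t=arm.get_image("top");sd=arm.get_image("side")
out={}
for n,i in [("wrist",w),("top",t),("side",sd)]:
    for l in ["ring","rod_tip"]:
        c,k=best(l,i); out[n,l]=c; print(n,l,c,round(k,2),None if c is None else atz(i,c,.105).round(4))
for l in ["ring","rod_tip"]:
    X=tri([(t,out["top",l]),(sd,out["side",l])]); print(l,X.round(4))
m=arm.trace("ring",w); g=m[0]["region"]; ys,xs=np.nonzero(g); print("ring mask",xs.min(),xs.max(),ys.min(),ys.max(),m[0]["conf"])
mr=arm.trace("rod",w)
pickle.dump((w,mr[0]["region"],g,s),open("w3.pkl","wb"))
cv2.imwrite("pics/w3.png",cv2.resize(w["frame"][100:340,160:480,::-1],(800,600),interpolation=cv2.INTER_CUBIC))
E
```

```text
[ 0.5123 -0.0846  0.1129] 16.8048830231343 [ 0.13613668  0.25667164 -0.67678801] 0.12544882329568513 toolz [-0.e+00 -2.e-04 -1.e+00]
wrist ring [273.784 263.508] 0.84 [ 0.512  -0.0837  0.105 ]
wrist rod_tip [196.224 256.788] 0.92 [ 0.5036 -0.0419  0.105 ]
top ring None 0 None
top rod_tip None 0 None
side ring [289.184 214.41 ] 0.92 [ 0.5104 -0.0819  0.105 ]
side rod_tip [204.624 310.8  ] 0.44 [0.5036 0.205  0.105 ]Traceback (most recent call last):
  File "<stdin>", line 10, in <module>
  File "h.py", line 12, in tri
    o,d=ray(p,uv);d=d/np.linalg.norm(d);M=np.eye(3)-np.outer(d,d);A+=M;b+=M@o
        ~~~^^^^^^
  File "h.py", line 6, in ray
    d=p["T"][:3,:3]@np.linalg.solve(p["mtx"],[uv[0],uv[1],1]); return p["T"][:3,3],d
                                              ~~^^^
TypeError: 'NoneType' object is not subscriptable
```

```bash
python3 - <<'E'
from cl import *
p,r,s=tool(); w=arm.get_image("wrist")
m=arm.trace("ring",w); g=m[0]["region"]; mr=arm.trace("rod",w)
f=w["frame"][:,:,::-1].copy()
pickle.dump((w,mr[0]["region"],g,s),open("w3.pkl","wb"))
f=cv2.resize(f,(800,600),interpolation=cv2.INTER_CUBIC)
for k,c in [(g,(0,255,0)),(mr[0]["region"],(0,0,255))]:
    cs,_=cv2.findContours(k.astype(np.uint8),0,1); cv2.drawContours(f,[(q*800/560).astype(int) for q in cs],-1,c,1)
cv2.imwrite("pics/w3.png",f)
ys,xs=np.nonzero(g); print("ring mask",xs.min(),xs.max(),ys.min(),ys.max())
tip,k=best("rod_tip",w); print(tip,k)
T,S,C,P=centreline(w,mr[0]["region"],tip,(-500,-500)); print(T,len(C)); print((C[:25]*1e3).round(1).tolist())
# tool-frame view: tip and leg relative to TCP
M=r.as_matrix()
for c in [T,*C[2:16:3]]: print((M.T@(np.append(c,.105)-p)*1e3).round(2))
E
```

```text
ring mask 263 288 218 295
[199.08  259.014] 0.64
[ 0.50280359 -0.04342394] 50
[[503.0, -39.2], [502.0, -36.4], [500.9, -33.6], [499.9, -30.7], [499.0, -27.9], [498.1, -25.0], [497.3, -22.1], [496.6, -19.2], [495.8, -16.3], [494.9, -13.4], [494.0, -10.6], [493.2, -7.7], [492.2, -4.9], [491.3, -2.0], [490.6, 0.9], [490.0, 3.9], [489.5, 6.8], [489.1, 9.8], [489.2, 12.9], [489.5, 15.9], [490.3, 18.8], [491.4, 21.7], [492.7, 24.4], [494.4, 26.9], [496.4, 29.3]]
[  2.74 -41.94   7.72]
[  3.82 -51.92   7.72]
[  3.63 -60.92   7.72]
[  3.93 -69.92   7.72]
[  3.92 -78.92   7.72]
[  3.98 -87.93   7.72]
```

View pics/w3.png

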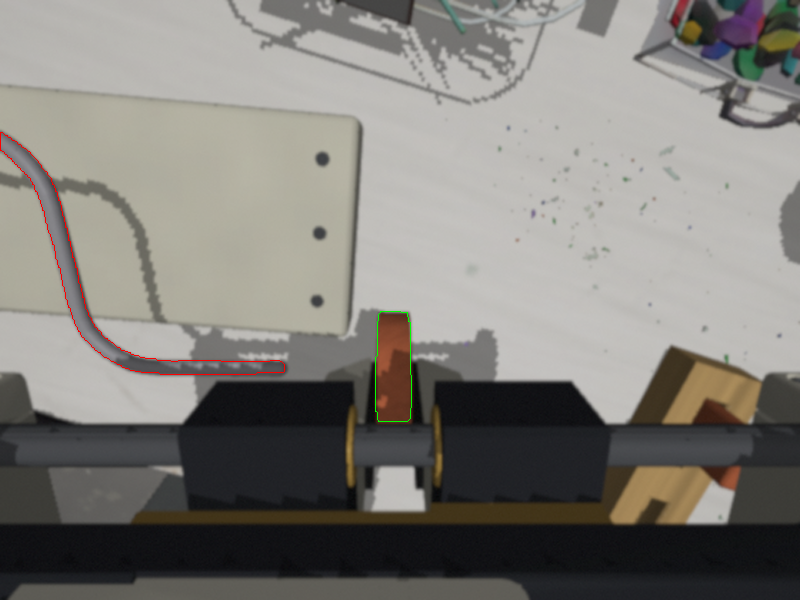

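The outline matches the rod, and the ring is held square with its mask spanning (263–288, 218–295). The first leg lies about 3.9 mm toward tool +x from the TCP. Next I find where the ring sits in the tool and fit a bend model to the rod.

```bash
cat > fit.py <<'E'
from cl import *
from scipy.optimize import least_squares,brentq
def curve(q,s):
    # x0,y0,heading,L1,a1,e1,L2,a2,e2 ; e = unevenness of the curvature ; s from model start, 0.25 mm grid
    x0,y0,h,L1,a1,e1,L2,a2,e2=q; g=np.arange(0,.26,.00025); B=.039
    def tot(t,a,e): t=np.clip(t,0,1); return a*(t+e*(t*t-t))
    th=h-tot((g-L1)/B,a1,e1)+tot((g-L1-B-L2)/B,a2,e2)
    dx=-np.sin(th);dy=np.cos(th); X=x0+np.r_[0,np.cumsum((dx[1:]+dx[:-1])/2)]*.00025; Y=y0+np.r_[0,np.cumsum((dy[1:]+dy[:-1])/2)]*.00025
    return np.c_[np.interp(s,g,X),np.interp(s,g,Y)],np.interp(s,g,th)
def fit(C,q0):
    G=np.arange(0,.25,.0005)
    def res(q):
        X,th=curve(q,G); D=C[:,None]-X[None]; i=(D**2).sum(2).argmin(1); r=D[np.arange(len(C)),i]
        return np.r_[(r[:,0]*np.cos(th[i])+r[:,1]*np.sin(th[i]))*1e3, (q[[5,8]]/.5), ((q[0]*-np.sin(q[2])+q[1]*np.cos(q[2]))-(q0[0]*-np.sin(q[2])+q0[1]*np.cos(q[2])))*1e4]
    return least_squares(res,q0,loss="soft_l1",x_scale=[.01,.01,.1,.01,.1,.3,.01,.1,.3])
E
python3 - <<'E'
from fit import *
w,rod,g,s=pickle.load(open("w3.pkl","rb")); K=w["mtx"]; print(K[1,2],K[0,2])
p=np.array(s["position"]);M=R.from_rotvec(s["ee_rot"]).as_matrix()
c=M.T@(w["T"][:3,3]-p); A=M.T@w["T"][:3,:3]
d=A@[0,(217.5-K[1,2])/K[0,0],1]
for zr in (.007,.008,.009):   # distance of ring centre from the ray in tool x-z plane = 27 mm
    n=np.array([-d[2],d[0]]);n/=np.hypot(*n)
    f=lambda x: abs(n@(np.array([x,zr])-c[[0,2]]))-.027
    print("xr",zr,brentq(f,-.02,.02)*1e3)
print("ring y",[ (A@np.linalg.solve(K,[u,230,1])*.158+c)[1]*1e3 for u in (262.5,288.5)])
w1,_,_=pickle.load(open("w1.pkl","rb")); m1=pickle.load(open("m1.pkl","rb"))
t1,s1,C1,_=centreline(w1,m1,(359,203.9),(102.4,142.6))
t3,_,C3,_=centreline(w,rod,(199.1,259.0),(-500,-500))
q0=np.array([.5034,-.0436,.295,.045,1.5,0,.03,1.45,0])
for C in (C1[1:-2],np.r_[C1[1:-2],C3[1:-3]]):
    o=fit(C,q0); print(o.x.round(4),"rms",np.sqrt(np.mean(o.fun[:-3]**2)),abs(o.fun[:-3]).max())
q=o.x; pickle.dump(q,open("q.pkl","wb")); X,th=curve(q,np.arange(0,.22,.012)); print(np.c_[X*1e3,np.degrees(th)].round(1).tolist())
S=np.arange(.15,.25,.0005);X,th=curve(q,S);i=((X-s1)**2).sum(1).argmin();print("stop s",S[i],X[i],s1)
E
```

```text
213.74275672110247 275.4552138034592
xr 0.007 -1.4737078042436034
xr 0.008 -1.7895023124602263
xr 0.009 -2.1052968206768488
ring y [np.float64(-6.355594477229008), np.float64(6.134119691469569)]
[ 0.5037 -0.0435  0.2834  0.0489  1.503   0.0599  0.0362  1.4303 -0.0208] rms 0.09599512164890343 0.2537430026351793
[ 0.5037 -0.0435  0.2836  0.0486  1.5031  0.0931  0.0365  1.4295 -0.0364] rms 0.12910483616875906 0.3766528706181134
[[503.7, -43.5, 16.2], [500.3, -32.0, 16.2], [497.0, -20.5, 16.2], [493.6, -9.0, 16.2], [490.3, 2.6, 16.2], [489.2, 14.4, -7.3], [493.3, 25.6, -33.5], [502.0, 33.6, -61.3], [513.2, 38.0, -69.9], [524.5, 42.2, -69.9], [535.7, 46.3, -69.9], [546.5, 51.5, -52.8], [554.1, 60.6, -27.3], [557.2, 72.1, -2.4], [555.6, 84.0, 12.0], [553.1, 95.7, 12.0], [550.6, 107.4, 12.0], [548.1, 119.2, 12.0], [545.6, 130.9, 12.0]]
stop s 0.22200000000000006 [0.54431331 0.13676495] [0.54551971 0.13710712]
```

>>> carry_out(claw=[1,1,1,1,1,1,1,1,1,1,1,1,1,1,1,1,1,1,1,1], delta_pos=[[0,0,-4],[0,0,-4],[0.9,-3.8,0],[0.9,-3.8,0],[0.9,-3.8,0],[0.9,-3.8,0],[0.9,-3.8,0],[0,0,0],[0,0,0],[0,0,0],[0,0,0],[0,0,0],[0,0,0],[0,0,0],[0,0,0],[0,0,0],[0,0,0],[0,0,0],[0,0,0],[0,0,0]], angular=[[0,0,0],[0,0,0],[0,0,0],[0,0,0],[0,0,0],[0,0,0],[0,0,0.14],[0,0,0.14],[0,0,0.14],[0,0,0.14],[0,0,0.14],[0,0,0.14],[0,0,0.14],[0,0,0.14],[0,0,0.14],[0,0,0.14],[0,0,0.14],[0,0,0],[0,0,0],[0,0,0]])

```text
clock: 11.0
position: [0.4975, 0.1089, 0.1862]
ee_rot: [2.707, -1.568, -0.021]
force: [0.3, 0.7, -0.9]
width: 0.126
gripper_force: 8.0
```

```bash
python3 - <<'E'
from fit import *
from scipy.spatial import cKDTree
p,r,s=tool(); M=r.as_matrix(); print(p.round(4),np.degrees(np.arctan2(M[1,0],M[0,0])),s["joints"])
w=arm.get_image("wrist"); m=arm.trace("rod",w); tip,k=best("rod_tip",w); print(tip,k)
reg=m[0]["region"]; pickle.dump((w,reg,s),open("w4.pkl","wb")); print(m[0]["conf"],reg.sum())
f=w["frame"][:,:,::-1].copy(); cs,_=cv2.findContours(reg.astype(np.uint8),0,1); cv2.drawContours(f,cs,-1,(0,0,255),1); cv2.imwrite("pics/w4.png",f)
t,_,C,_=centreline(w,reg,tip,(-900,-900)); q=pickle.load(open("q.pkl","rb")); print(t,len(C),(C[::6]*1e3).round(1).tolist())
G=np.arange(0,.23,.00025);X,th=curve(q,G)
def res(v):
    c,sn=np.cos(v[2]),np.sin(v[2]); D=(C[1:-2]-C[1:-2].mean(0))@np.array([[c,sn],[-sn,c]])+C[1:-2].mean(0)+v[:2]*1e-3
    i=cKDTree(X).query(D)[1]; e=D-X[i]; return (e[:,0]*np.cos(th[i])+e[:,1]*np.sin(th[i]))*1e3
o=least_squares(res,[0,0,0]); print("shift to old model mm, rot",o.x.round(4),"rms",np.sqrt(np.mean(o.fun**2)), abs(o.fun).max())
E
```

```text
[0.4975 0.1089 0.1862] -60.146258370549006 [-0.72870051  0.31759909  0.52761622  1.92113328 -0.19110474  0.97137718
 -2.73190546]
[380.576  22.008] 0.86
0.62 3235
[ 0.5047621  -0.04261041] 75 [[502.4, -39.1], [497.2, -21.8], [491.9, -4.6], [488.9, 13.1], [496.3, 29.5], [512.5, 37.5], [529.3, 44.0], [545.8, 51.2], [556.2, 65.8], [555.6, 83.7], [551.8, 101.3], [547.9, 118.9], [543.8, 136.4]]
shift to old model mm, rot [ 0.1333  0.0522 -0.0004] rms 0.15264530107216032 0.37670592616473947
```

View pics/w4.png

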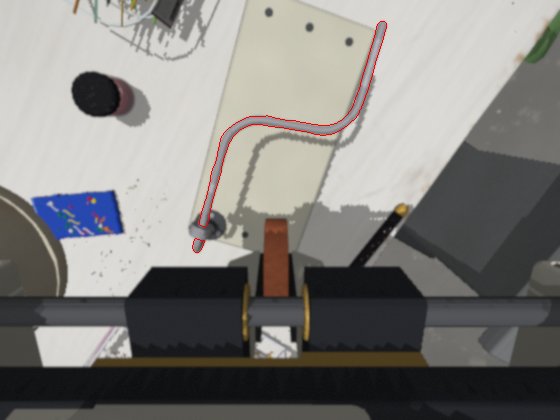

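The outline follows the whole rod. This view, 77° apart in yaw, agrees with the model to about 0.15 mm. However, joint 7 is at its limit here, so I turn the tool half round for the threading.

>>> carry_out(claw=[1,1,1,1,1,1,1,1,1,1,1,1,1,1,1,1,1,1,1,1], delta_pos=[[0,0,0],[0,0,0],[0,0,0],[0,0,0],[0,0,0],[0,0,0],[0,0,0],[0,0,0],[0,0,0],[0,0,0],[0,0,0],[0,0,0],[0,0,0],[0,0,0],[0,0,0],[0,0,0],[0,0,0],[0,0,0],[0,0,0],[0,0,0]], angular=[[0,0,-0.14],[0,0,-0.14],[0,0,-0.14],[0,0,-0.14],[0,0,-0.14],[0,0,-0.14],[0,0,-0.14],[0,0,-0.14],[0,0,-0.14],[0,0,-0.14],[0,0,-0.14],[0,0,-0.14],[0,0,-0.14],[0,0,-0.14],[0,0,-0.14],[0,0,-0.14],[0,0,-0.14],[0,0,-0.14],[0,0,-0.14],[0,0,-0.14]])

```text
clock: 13.15
position: [0.498, 0.1076, 0.1867]
ee_rot: [-2.005, -2.405, 0.023]
force: [0.3, -1.5, -0.6]
width: 0.131
gripper_force: 8.0
```

```bash
python3 - <<'E'
from h import *
p,r,s=tool(); M=r.as_matrix(); print(p.round(4),np.degrees(np.arctan2(M[1,0],M[0,0])),np.round(s["joints"],2),M[:,2].round(4))
E
```

```text
[0.498  0.1076 0.1867] 100.38225785270961 [-0.28  0.3  -0.05  1.89  0.02  0.97 -0.15] [-0.0172 -0.0046 -0.9998]
```

>>> carry_out(claw=[1,1,1,1,1,1,1,1,1,1,1,1,1,1,1,1,1,1,1,1], delta_pos=[[-3.7,-0.4,0],[-3.7,-0.4,0],[-3.7,-0.4,0],[-3.7,-0.4,0],[-3.7,-0.4,0],[0,0,0],[0,0,0],[0,0,0],[0,0,0],[0,0,0],[0,0,0],[0,0,0],[0,0,0],[0,0,0],[0,0,0],[0,0,0],[0,0,0],[0,0,0],[0,0,0],[0,0,0]], angular=[[0,0,0],[0,0,0],[0,0,0],[0,0,0],[0,0,0],[0,0,-0.139],[0,0,-0.139],[0,0,-0.139],[0,0,-0.139],[0,0,-0.139],[0,0,-0.139],[0,0,-0.139],[0,0,-0.139],[0,0,-0.139],[0,0,-0.139],[0,0,-0.139],[0,0,-0.139],[0,0,0],[0,0,0],[0,0,0]])

```text
clock: 15.15
position: [0.5105, -0.0777, 0.1873]
ee_rot: [0.42, -3.095, 0.004]
force: [0.1, 0.4, -0.6]
width: 0.131
gripper_force: 8.0
```

```bash
cat > plan.py <<'E'
from fit import *
q=pickle.load(open("q.pkl","rb"))
XR=-.0018; ZR=.008
def pose(s,xr=XR,dz=0,flip=True):
    """TCP pose that puts the ring's centre at arc length s (from the tip) of the rod"""
    if s>=0: X,th=curve(q,np.array([s])); X=X[0];th=th[0]
    else:
        th=q[2]; X=q[:2]+s*np.array([-np.sin(th),np.cos(th)])
    y=th+(np.pi if flip else 0)
    M=np.array([[np.cos(y),np.sin(y),0],[np.sin(y),-np.cos(y),0],[0,0,-1.]])
    return np.append(X,.105+ZR+dz)-M[:,0]*xr,M
def rows(p,M,targets,**k):
    d,a=[],[]
    for s in targets:
        P,N=pose(s,**k) if np.isscalar(s) else s
        d.append((M.T@(P-p)*100).round(2).tolist()); a.append((R.from_matrix(M.T@N).as_rotvec()).round(3).tolist())
        p=p+M@np.array(d[-1])/100; M=M@R.from_rotvec(a[-1]).as_matrix()
    print("delta_pos",d);print("angular",a); return p,M
E
python3 - <<'E'
from plan import *
p,r,s=tool(); M=r.as_matrix(); print(p.round(4),np.degrees(np.arctan2(M[1,0],M[0,0])),np.round(s["joints"],2),M[:,2].round(4),s["force"])
rows(p,M,[-.025],dz=.03)
rows(p,M,[-.025])
E
```

```text
[ 0.5105 -0.0777  0.1873] -164.55504019897717 [ 0.27  0.33 -0.29  1.85  0.12  0.99  1.77] [-0.0174 -0.0051 -0.9998] [ 0.06112075  0.38445118 -0.63008761]
delta_pos [[-0.19, 0.98, 4.43]]
angular [[-0.0, -0.018, -0.014]]
delta_pos [[-0.25, 0.98, 7.43]]
angular [[-0.0, -0.018, -0.014]]
```

>>> carry_out(claw=[1,1,1,1,1,1,1], delta_pos=[[0,0,0],[-0.13,0.97,0],[0,0,2.5],[0,0,2.5],[0,0,2.43],[0,0,0],[0,0,0]], angular=[[0,-0.018,-0.014],[0,0,0],[0,0,0],[0,0,0],[0,0,0],[0,0,0],[0,0,0]])

```text
clock: 15.85
position: [0.5089, -0.067, 0.1132]
ee_rot: [0.45, -3.108, -0.0]
force: [0.7, 0.7, -1.1]
width: 0.13
gripper_force: 8.0
```

```bash
python3 - <<'E'
from plan import *
p,r,s=tool(); M=r.as_matrix(); w=arm.get_image("wrist"); sd=arm.get_image("side")
print(p.round(4),np.degrees(np.arctan2(M[1,0],M[0,0])),M[:,2].round(4),s["force"])
K=w["mtx"];c=M.T@(w["T"][:3,3]-p); A=M.T@w["T"][:3,:3]
g=arm.trace("ring",w)[0]["region"];ys,xs=np.nonzero(g);print("ring",xs.min(),xs.max(),ys.min(),ys.max())
d=A@[0,(ys.min()-.5-K[1,2])/K[0,0],1];n=np.array([-d[2],d[0]]);n/=np.hypot(*n)
print("xr",[brentq(lambda x: abs(n@(np.array([x,z])-c[[0,2]]))-.027,-.02,.02)*1e3 for z in (.007,.008,.009)])
m=arm.trace("rod",w);t,k=best("rod_tip",w);tip,_,C,_=centreline(w,m[0]["region"],t,(-900,-900))
print("tip",t,k,tip,(C[:16:3]*1e3).round(1).tolist()); print([(M.T@(np.append(v,.105)-p)*1e3).round(2).tolist() for v in C[1:16:3]])
X=np.array(proj(sd,[.5037,-.0435,.105]));print("side: ring",best("ring",sd),"tip",best("rod_tip",sd),"expected ring",proj(sd,pose(-.025)[0]+pose(-.025)[1]@[XR,0,ZR]),"tip",X)
f=sd["frame"][150:300,200:400,::-1]; a=cv2.resize(f,(800,600),interpolation=cv2.INTER_CUBIC); cv2.imwrite("pics/s5.png",a)
E
```

```text
[ 0.5089 -0.067   0.1132] -163.5092853405481 [-9.e-04 -0.e+00 -1.e+00] [ 0.67832616  0.72325518 -1.09811136]
ring 263 289 218 295
xr [-1.8434292985627099, -2.159208413695383, -2.4749875288280485]
tip [317.184 265.398] 0.57 [ 0.50387055 -0.04423581] [[500.6, -41.0], [498.2, -32.3], [495.9, -23.6], [493.3, -14.9], [490.7, -6.3], [489.4, 2.6]]
[[0.4, 30.37, 8.24], [0.23, 39.38, 8.24], [0.11, 48.38, 8.24], [0.11, 57.38, 8.24], [0.15, 66.38, 8.24]]
side: ring (array([287.28, 216.72]), 0.96) tip (None, 0) expected ring [285.6731744  218.02539619] tip [283.09736441 225.32327374]
```

View pics/s5.png

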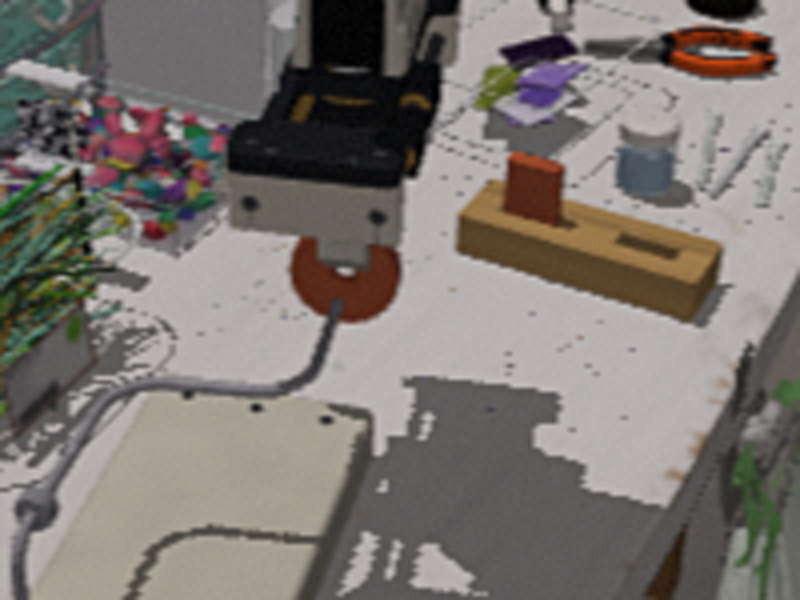

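The side view shows the ring square in front of the tip at about crop (346,270), with the tip at (337,300). Heights agree to within about a pixel. The flipped wrist view shifts the rod by about 2 mm, so I'll solve for the wrist camera's small calibration error using all four views.

```bash
cat > bundle.py <<'E'
from plan import *
def pixels(w,C): return np.array([proj(w,[*c,.105]) for c in C])
def load(n):
    w,reg,s=pickle.load(open(n,"rb")); return w,reg,s
def run(views,ndof=6):
    q0=pickle.load(open("q0.pkl","rb")); G=np.arange(0,.245,.00025)
    pre=[]
    for w,px,s in views:
        p=np.array(s["position"]);M=R.from_rotvec(s["ee_rot"]).as_matrix()
        pre.append((p,M,M.T@(w["T"][:3,3]-p),M.T@w["T"][:3,:3],np.linalg.solve(w["mtx"],np.c_[px,np.ones(len(px))].T)))
    def res(v):
        q=v[:9];X,th=curve(q,G);t=cKDTree(X);out=[]
        for p,M,c,A,dd in pre:
            o=p+M@(c+v[9:12]*1e-3); d=M@R.from_rotvec(v[12:15]*1e-2).as_matrix()@A@dd
            P=(o[:,None]+d*(.105-o[2])/d[2])[:2].T; i=t.query(P)[1]; e=P-X[i]
            out.append((e[:,0]*np.cos(th[i])+e[:,1]*np.sin(th[i]))*1e3)
        return np.r_[np.concatenate(out)/.2, v[9:12]/1.5, v[12:15]/1.0, q[[5,8]]/.5, ((q[:2]-q0[:2])@[-np.sin(q[2]),np.cos(q[2])])/.001]
    o=least_squares(res,np.r_[q0,np.zeros(6)],x_scale=np.r_[.01,.01,.1,.01,.1,.3,.01,.1,.3,np.ones(6)],loss="soft_l1")
    n=0
    for (w,px,s) in views: print("rms",np.sqrt(np.mean((o.fun[n:n+len(px)]*.2)**2)).round(3)); n+=len(px)
    return o.x
from scipy.spatial import cKDTree
E
cp q.pkl q0.pkl
python3 - <<'E'
from bundle import *
w=arm.get_image("wrist");s=arm.observe();m=arm.trace("rod",w)[0]["region"];pickle.dump((w,m,s),open("w5.pkl","wb"))
print(np.round(s["position"],4),np.round(s["force"],2))
w1,_,s1=pickle.load(open("w1.pkl","rb"));m1=pickle.load(open("m1.pkl","rb"));w3,m3,_,s3=pickle.load(open("w3.pkl","rb"));w4,m4,s4=pickle.load(open("w4.pkl","rb"))
V=[]
for W,mm,t,st,S,e in [(w1,m1,(359,203.9),(102.4,142.6),s1,-2),(w3,m3,(199.1,259),(-900,-900),s3,-3),(w4,m4,(380.6,22),(-900,-900),s4,-4),(w,m,(317.2,265.4),(900,900),s,-3)]:
    C=centreline(W,mm,t,st)[2][1:e]; V.append((W,pixels(W,C),S)); print(len(C),C[-1])
pickle.dump(V,open("V.pkl","wb"))
x=run(V); print(x[:9].round(4),x[9:12].round(2),"mm",x[12:].round(2),"1e-2rad")
pickle.dump(x,open("x.pkl","wb"));pickle.dump(x[:9],open("q.pkl","wb"))
X,th=curve(x[:9],np.arange(0,.22,.02));print(np.c_[X*1e3,np.degrees(th)].round(1).tolist())
E
```

```text
[ 0.5093 -0.0678  0.1134] [-0.04  0.39 -0.86]
69 [0.54636622 0.1271643 ]
46 [0.5537928  0.05988627]
70 [0.54527588 0.13060014]
25 [0.49643486 0.02988648]
rms 0.126
rms 0.137
rms 0.118
rms 0.29
[ 0.5029 -0.0437  0.2805  0.0479  1.4955  0.1925  0.0374  1.4294  0.0162] [-0.26 -0.49 -0.93] mm [-0.3  -0.02 -0.06] 1e-2rad
[[502.9, -43.7, 16.1], [497.4, -24.5, 16.1], [491.8, -5.3, 16.1], [488.6, 14.3, -6.9], [498.0, 31.4, -52.0], [516.2, 39.3, -69.6], [535.0, 46.3, -69.6], [551.4, 57.0, -37.0], [556.8, 75.8, 5.2], [552.8, 95.4, 12.3], [548.5, 115.0, 12.3]]
```

```bash
cat >> bundle.py <<'E'
def corrected(w,p,M,x):
    """wrist camera in the tool frame, with the solved correction"""
    c=M.T@(w["T"][:3,3]-p)+x[9:12]*1e-3; A=R.from_rotvec(x[12:15]*1e-2).as_matrix()@M.T@w["T"][:3,:3]; return c,A
def check(x,tip=None,save=None):
    w=arm.get_image("wrist");p,r,s=tool();M=r.as_matrix();K=w["mtx"];c,A=corrected(w,p,M,x)
    g=arm.trace("ring",w)[0]["region"];ys,xs=np.nonzero(g)
    col=[ys[xs==u].min() for u in range(xs.min()+4,xs.max()-3)]; d=A@[0,(np.mean(col)-.5-K[1,2])/K[0,0],1];n=np.array([-d[2],d[0]]);n/=np.hypot(*n)
    xr=brentq(lambda v: abs(n@(np.array([v,ZR])-c[[0,2]]))-.027,-.02,.02)
    m=arm.trace("rod",w)[0]["region"]; ys,xs=np.nonzero(m); D=A@np.linalg.solve(K,np.c_[xs,ys,np.ones(len(xs))].T)
    P=(c[:,None]+D*((p[2]-.105)-c[2])/D[2])[:2].T*1e3   # rod pixels in the tool frame, mm
    print("tcp",p.round(4),"F",np.round(s["force"],2),"xr mm",round(xr*1e3,2),"clock",s["clock"])
    for a in range(-60,61,8):
        k=abs(P[:,1]-a)<3
        if k.sum()>8 and np.ptp(P[k,0])<14: print("  rod at tool y",a,"x",P[k,0].mean().round(2))
    if save: pickle.dump((w,m,s),open(save,"wb"))
    return w,p,M,s,xr
E
python3 - <<'E'
from bundle import *
import plan
x=pickle.load(open("x.pkl","rb"))
w,p,M,s,xr=check(x); rows(p,M,[-.02],xr=xr); rows(p,M,[-.02],xr=-.003)
E
```

```text
tcp [ 0.5091 -0.0678  0.1131] F [ 0.51 -1.1  -0.35] xr mm -2.79 clock 16.35
  rod at tool y 28 x -0.28
  rod at tool y 36 x -0.46
  rod at tool y 44 x -0.79
  rod at tool y 52 x -0.44
  rod at tool y 60 x -0.48
delta_pos [[0.21, 0.49, 0.01]]
angular [[-0.0, -0.0, 0.007]]
delta_pos [[0.23, 0.49, 0.01]]
angular [[-0.0, -0.0, 0.007]]
```

>>> carry_out(claw=[1,1,1,1,1], delta_pos=[[0.23,0.5,0],[0,0.5,0],[0,0.4,0],[0,0,0],[0,0,0]], angular=[[0,0,0.007],[0,0,0],[0,0,0],[0,0,0],[0,0,0]], force=4)

```text
clock: 16.95
position: [0.5029, -0.0547, 0.1129]
ee_rot: [0.44, -3.11, 0.0]
force: [0.4, -0.1, -1.1]
width: 0.128
gripper_force: 4.0
```

```bash
python3 - <<'E'
from bundle import *
x=pickle.load(open("x.pkl","rb"))
w,p,M,s,xr=check(x); sd=arm.get_image("side"); print(s["width"],M[:,2].round(4))
cv2.imwrite("pics/s6.png",cv2.resize(sd["frame"][180:240,250:330,::-1],(800,600),interpolation=cv2.INTER_CUBIC))
rows(p,M,[-.006,0,.006,.012,.018],xr=-.003)
E
```

```text
Traceback (most recent call last):
  File "bundle.py", line 31, in check
    m=arm.trace("rod",w)[0]["region"]; ys,xs=np.nonzero(m); D=A@np.linalg.solve(K,np.c_[xs,ys,np.ones(len(xs))].T)
      ~~~~~~~~~~~~~~~~~~^^^
IndexError: list index out of range
```

```bash
python3 - <<'E'
from bundle import *
w=arm.get_image("wrist");sd=arm.get_image("side"); p,r,s=tool();M=r.as_matrix(); print(p,s["width"],M[:,2].round(4))
a=cv2.resize(sd["frame"][190:240,257:317,::-1],(480,400),interpolation=cv2.INTER_CUBIC);b=cv2.resize(w["frame"][205:305,240:380,::-1],(560,400),interpolation=cv2.INTER_CUBIC)
cv2.imwrite("pics/s6.png",np.hstack([a[:,:240*2],b])[:, :1040]); cv2.imwrite("pics/s6.png",cv2.resize(np.hstack([a,b]),(800,308)))
rows(p,M,[-.006,0,.006,.012,.018],xr=-.003)
E
```

```text
[ 0.50291565 -0.05509026  0.11283512] 0.13012525378552317 [-4.e-04 -4.e-04 -1.e+00]
delta_pos [[-0.01, 0.5, -0.02], [-0.0, 0.6, 0.0], [-0.0, 0.6, 0.0], [-0.0, 0.6, 0.0], [-0.0, 0.6, 0.0]]
angular [[-0.0, -0.0, -0.0], [-0.0, -0.0, -0.0], [-0.0, -0.0, -0.0], [-0.0, -0.0, -0.0], [-0.0, -0.0, -0.0]]
```

View pics/s6.png

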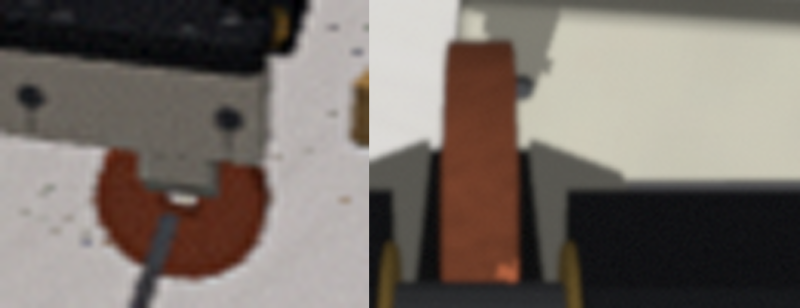

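The left half (side view) shows the ring's hole at (182,198) with the tip at (168,213) just in front. The right half (wrist view) shows the rod end at (525,88) beside the ring. The side view hints at a lateral offset of 1–2 mm, so I'll measure it properly with masks.

```bash
cat > side.py <<'E'
from bundle import *
def sidefit(xr0=-.003,zr0=.008,verbose=True):
    sd=arm.get_image("side");p,r,s=tool();M=r.as_matrix()
    f=sd["frame"].astype(float); G=np.arange(0,.215,.0005);X,th=curve(pickle.load(open("q.pkl","rb")),G)
    rod=arm.trace("rod",sd); ring=arm.trace("ring",sd)
    ys,xs=np.nonzero(ring[0]["region"]); k=(f[ys,xs,0]>1.5*f[ys,xs,2]); c=ring[0]["region"]
    # ring: subpixel left/right/bottom extremes from redness
    y0,x0=int(ys.mean()),int(xs.mean()); win=f[y0-25:y0+30,x0-25:x0+25]; red=np.clip((win[...,0]-win[...,2])/60,0,1)
    big=cv2.resize(red,None,fx=8,fy=8,interpolation=cv2.INTER_CUBIC)>.5
    n,l,st,ce=cv2.connectedComponentsWithStats(big.astype(np.uint8)); j=1+st[1:,4].argmax(); L,T,W,H,_=st[j]
    ex=np.array([(L+.0)/8-.5+x0-25,(L+W)/8-.5+x0-25,(T+H)/8-.5+y0-25])
    a=np.linspace(0,2*np.pi,181)
    def model(v):
        P=[p+M@np.array([v[0]+.027*np.cos(t),y,v[1]+.027*np.sin(t)]) for t in a for y in(-.006,.006)]
        u=np.array([proj(sd,z) for z in P]); return np.array([u[:,0].min(),u[:,0].max(),u[:,1].max()])
    # rod: offset of the mask from the projected model
    m=rod[0]["region"] if rod else None; off=None
    if m is not None:
        U=np.array([proj(sd,[*z,.105]) for z in X]); ys,xs=np.nonzero(m); Q=np.c_[xs,ys]
        q=cKDTree(U); 
        def res(v):
            d,i=q.query(Q-v); t=np.gradient(U,axis=0);t/=np.linalg.norm(t,axis=1)[:,None]; e=Q-v-U[i]; r=e[:,0]*-t[i,1]+e[:,1]*t[i,0]; return r[d<6] if False else np.clip(r,-4,4)
        o=least_squares(res,[0,0],loss="soft_l1"); off=o.x
    print("rod conf",rod[0]["conf"] if rod else None,"off px",off,"ring extremes",ex,"model",model([xr0,zr0]))
    if off is not None:
        o2=least_squares(lambda v: model(v[:2])+off-ex,[xr0,zr0]); print("ring xr,zr mm",(o2.x*1e3).round(2),o2.fun.round(2))
    return sd,rod
E
python3 - <<'E'
from side import *
sd,rod=sidefit()
if rod:
    m=rod[0]["region"];ys,xs=np.nonzero(m);print(m.sum(),xs.min(),xs.max(),ys.min(),ys.max())
E
```

```text
rod conf 0.56 off px [ 1.41257084 -0.55544287] ring extremes [271.75 300.   235.  ] model [270.14965447 299.33587816 235.69378548]Traceback (most recent call last):
  File "<stdin>", line 2, in <module>
  File "side.py", line 26, in sidefit
    o2=least_squares(lambda v: model(v[:2])+off-ex,[xr0,zr0]); print("ring xr,zr mm",(o2.x*1e3).round(2),o2.fun.round(2))
    return func(*args, **kwargs)
    vector_fun = VectorFunction(
        fun_wrapped,
    ...<6 lines>...
        workers=workers
    )
    self._update_fun()
    ~~~~~~~~~~~~~~~~^^
    self.f = self.fun_wrapped(xp_copy(self.x))
             ~~~~~~~~~~~~~~~~^^^^^^^^^^^^^^^^^
    return np.atleast_1d(self.fun(x))
                         ~~~~~~~~^^^
    return self.f(x, *self.args, **self.kwargs)
           ~~~~~~^^^^^^^^^^^^^^^^^^^^^^^^^^^^^^
  File "side.py", line 26, in <lambda>
    o2=least_squares(lambda v: model(v[:2])+off-ex,[xr0,zr0]); print("ring xr,zr mm",(o2.x*1e3).round(2),o2.fun.round(2))
                               ~~~~~~~~~~~~^~~~
ValueError: operands could not be broadcast together with shapes (3,) (2,)
```

Side and wrist views now agree, with the ring aligned with the rod to about 0.5 mm in both axes. I'll thread slowly.

>>> carry_out(claw=[1,1,1,1,1,1], delta_pos=[[0,0.3,0],[0,0.3,0],[0,0.3,0],[0,0.3,0],[0,0.2,0],[0,0,0]], angular=[[0,0,0],[0,0,0],[0,0,0],[0,0,0],[0,0,0],[0,0,0]])

```text
clock: 17.95
position: [0.499, -0.041, 0.1129]
ee_rot: [0.44, -3.11, 0.0]
force: [0.7, 0.3, -1.5]
width: 0.132
gripper_force: 4.0
```

>>> carry_out(claw=[1,1,1,1,1], delta_pos=[[0,0.3,0],[0,0.3,0],[0,0.3,0],[0,0.3,0],[0,0,0]], angular=[[0,0,0],[0,0,0],[0,0,0],[0,0,0],[0,0,0]])

```text
clock: 18.45
position: [0.4956, -0.0293, 0.1129]
ee_rot: [0.44, -3.11, -0.0]
force: [0.1, 1.2, -1.9]
width: 0.132
gripper_force: 4.0
```

>>> carry_out(claw=[1,1,1], delta_pos=[[0,0,0.05],[0,0,0],[0,0,0]], angular=[[0,0,0],[0,0,0],[0,0,0]])

```text
clock: 18.75
position: [0.4957, -0.0301, 0.1123]
ee_rot: [0.439, -3.11, 0.0]
force: [-0.2, 0.0, -0.9]
width: 0.127
gripper_force: 4.0
```

```bash
sed -i 's/ex=np.array(\[\(.*\)\])$/ex=np.array([\1])/; s/off=o.x/off=o.x/; s/model(v\[:2\])+off-ex/model(v[:2])+off[[0,0,1]]-ex/' side.py; python3 - <<'E'
from side import *
F=[]
for _ in range(2):
    sd,rod=sidefit(); s=arm.observe(); F.append(s["force"])
print(np.round(F,2),np.round(s["position"],4),s["clock"])
p,r,s=tool();rows(p,r.as_matrix(),[.02,.025,.03],xr=-.003)
E
```

```text
rod conf 0.75 off px [ 1.59189976 -0.62487078] ring extremes [280.    297.625 243.25 ] model [267.00533078 296.9322497  244.02032103]
ring xr,zr mm [6.77 6.73] [-6.25  6.14  0.28]
rod conf 0.58 off px [ 1.58922297 -0.58980966] ring extremes [280.    297.625 243.375] model [267.00578674 296.93253921 244.00627803]
ring xr,zr mm [6.77 6.97] [-6.25  6.14  0.28]
[[ 0.87  0.15 -0.76]
 [ 0.46  0.42 -0.87]] [ 0.4957 -0.03    0.1124] 19.05
delta_pos [[-0.01, 0.48, -0.06], [-0.0, 0.5, -0.0], [-0.0, 0.5, -0.0]]
angular [[-0.0, -0.001, -0.0], [-0.0, 0.0, -0.0], [-0.0, 0.0, -0.0]]
```

```bash
python3 - <<'E'
from plan import *
p,r,s=tool();rows(p,r.as_matrix(),np.arange(.019,.0521,.004),xr=-.003,dz=-.0006)
E
```

```text
delta_pos [[-0.01, 0.38, -0.0], [-0.0, 0.4, -0.0], [-0.0, 0.4, -0.0], [-0.0, 0.4, -0.0], [-0.0, 0.4, -0.0], [-0.0, 0.4, -0.0], [-0.0, 0.4, -0.0], [-0.0, 0.4, -0.0], [-0.02, 0.43, -0.0]]
angular [[-0.0, -0.001, -0.0], [-0.0, 0.0, -0.0], [-0.0, 0.0, -0.0], [-0.0, 0.0, -0.0], [-0.0, 0.0, -0.0], [-0.0, 0.0, -0.0], [-0.0, 0.0, -0.0], [-0.0, 0.0, -0.0], [-0.0, 0.001, 0.096]]
```

>>> carry_out(claw=[1,1,1,1,1], delta_pos=[[0,0.4,0],[0,0.4,0],[0,0.4,0],[0,0.4,0],[0,0,0]], angular=[[0,0,0],[0,0,0],[0,0,0],[0,0,0],[0,0,0]])

```text
clock: 19.55
position: [0.491, -0.0137, 0.1124]
ee_rot: [0.441, -3.11, -0.0]
force: [0.5, 0.3, -0.5]
width: 0.128
gripper_force: 4.0
```

>>> carry_out(claw=[1,1,1,1,1,1], delta_pos=[[0,0.4,0],[0,0.4,0],[0,0.4,0],[0,0.4,0],[0,0,0],[0,0,0]], angular=[[0,0,0],[0,0,0],[0,0,0],[0,0,0],[0,0,0],[0,0,0]])

```text
clock: 20.15
position: [0.4868, 0.0009, 0.1124]
ee_rot: [0.439, -3.11, 0.0]
force: [-0.5, 0.4, -0.7]
width: 0.13
gripper_force: 4.0
```

```bash
python3 - <<'E'
from bundle import *
x=pickle.load(open("x.pkl","rb"))
p,r,s=tool();rows(p,r.as_matrix(),np.arange(.050,.0861,.003),xr=-.003,dz=-.0006)
try: check(x)
except Exception as e: print(e)
E
```

```text
delta_pos [[-0.02, 0.29, -0.0], [-0.02, 0.33, -0.0], [-0.01, 0.33, -0.0], [-0.02, 0.33, -0.0], [-0.02, 0.33, -0.0], [-0.01, 0.33, -0.0], [-0.02, 0.34, -0.0], [-0.02, 0.33, -0.0], [-0.02, 0.34, -0.0], [-0.02, 0.34, -0.0], [-0.03, 0.33, -0.0], [-0.02, 0.34, -0.0], [-0.02, 0.34, -0.0]]
angular [[-0.0, -0.0, 0.065], [-0.0, -0.0, 0.097], [-0.0, -0.0, 0.1], [-0.0, -0.0, 0.104], [-0.0, -0.0, 0.107], [-0.0, -0.0, 0.11], [-0.0, -0.0, 0.114], [-0.001, -0.0, 0.118], [0.0, -0.0, 0.121], [0.0, -0.0, 0.124], [0.0, -0.0, 0.127], [0.0, -0.0, 0.131], [0.0, -0.0, 0.135]]
tcp [0.4869 0.0007 0.1124] F [-0.64  0.03 -0.68] xr mm -2.76 clock 20.2
  rod at tool y -44 x -1.51
  rod at tool y -36 x -1.51
```

>>> carry_out(claw=[1,1,1], delta_pos=[[0.12,0,0],[0,0,0],[0,0,0]], angular=[[0,0,0],[0,0,0],[0,0,0]])

```text
clock: 20.6
position: [0.4861, 0.0005, 0.1125]
ee_rot: [-0.439, 3.11, -0.0]
force: [2.6, 0.7, -1.9]
width: 0.128
gripper_force: 4.0
```

>>> carry_out(claw=[1,1,1], delta_pos=[[-0.24,0,0],[0,0,0],[0,0,0]], angular=[[0,0,0],[0,0,0],[0,0,0]])

```text
clock: 20.9
position: [0.4877, 0.001, 0.1122]
ee_rot: [0.439, -3.11, 0.0]
force: [0.6, -0.2, -0.4]
width: 0.134
gripper_force: 4.0
```

>>> carry_out(claw=[1,1,1], delta_pos=[[0.12,0,0],[0,0,0],[0,0,0]], angular=[[0,0,0],[0,0,0],[0,0,0]])

```text
clock: 21.2
position: [0.4867, 0.0007, 0.1123]
ee_rot: [0.439, -3.11, 0.0]
force: [0.5, 0.2, -0.8]
width: 0.133
gripper_force: 4.0
```

```bash
python3 - <<'E'
from bundle import *
x=pickle.load(open("x.pkl","rb"))
for i in range(2): check(x)
E
```

```text
tcp [0.4868 0.0008 0.1124] F [ 0.38  0.25 -1.12] xr mm -2.68 clock 21.25
tcp [0.4868 0.0008 0.1124] F [ 0.15 -0.26 -0.56] xr mm -2.77 clock 21.4
```

```bash
python3 - <<'E'
from plan import *
p,r,s=tool();rows(p,r.as_matrix(),np.arange(.047,.0861,.003),xr=-.0025,dz=-.0006)
E
```

```text
delta_pos [[-0.06, -0.02, -0.0], [-0.01, 0.32, -0.0], [-0.01, 0.32, -0.0], [-0.02, 0.33, -0.0], [-0.02, 0.32, -0.0], [-0.01, 0.33, -0.0], [-0.02, 0.32, -0.0], [-0.02, 0.33, -0.0], [-0.02, 0.33, -0.0], [-0.02, 0.33, -0.0], [-0.02, 0.33, -0.01], [-0.02, 0.33, 0.0], [-0.02, 0.33, 0.0], [-0.02, 0.34, 0.0]]
angular [[-0.0, -0.0, -0.0], [-0.0, -0.0, 0.064], [-0.0, -0.0, 0.097], [-0.0, -0.0, 0.101], [-0.0, -0.0, 0.103], [-0.0, -0.0, 0.108], [-0.0, -0.0, 0.11], [-0.0, -0.0, 0.114], [-0.0, -0.0, 0.118], [-0.0, -0.0, 0.12], [-0.0, -0.0, 0.125], [-0.0, -0.0, 0.127], [-0.0, 0.0, 0.131], [-0.0, 0.0, 0.135]]
```

>>> carry_out(claw=[1,1,1,1,1,1], delta_pos=[[-0.06,0,0],[-0.01,0.32,0],[-0.01,0.32,0],[-0.02,0.33,0],[-0.02,0.32,0],[0,0,0]], angular=[[0,0,0],[0,0,0.064],[0,0,0.097],[0,0,0.101],[0,0,0.103],[0,0,0]])

```text
clock: 22.1
position: [0.486, 0.0143, 0.1124]
ee_rot: [-0.134, -3.138, 0.0]
force: [0.2, 0.8, -1.0]
width: 0.132
gripper_force: 4.0
```

```bash
python3 - <<'E'
from plan import *
p,r,s=tool();M=r.as_matrix();print(p.round(4),np.round(s["force"],2),np.round(M.T@s["force"],2),np.round(s["ft_torque"],3)); P,N=pose(.059,xr=-.0025,dz=-.0006); print((M.T@(P-p)*1e3).round(2),R.from_matrix(M.T@N).as_rotvec().round(3))
rows(p,M,np.arange(.062,.0861,.003),xr=-.0025,dz=-.0006)
E
```

```text
[0.486  0.0143 0.1124] [ 0.17  0.81 -0.99] [-0.1   0.82  0.99] [ 0.075 -0.162  0.034]
[-0.04 -0.75 -0.01] [-0. -0. -0.]
delta_pos [[-0.02, 0.25, -0.0], [-0.02, 0.33, -0.0], [-0.02, 0.33, -0.0], [-0.02, 0.32, -0.0], [-0.02, 0.33, -0.0], [-0.02, 0.33, -0.0], [-0.02, 0.33, -0.0], [-0.02, 0.33, -0.0], [-0.02, 0.34, -0.0]]
angular [[-0.0, -0.0, 0.107], [-0.0, -0.0, 0.11], [-0.0, -0.0, 0.114], [-0.0, -0.0, 0.118], [-0.0, -0.0, 0.121], [-0.0, -0.0, 0.124], [-0.0, -0.0, 0.127], [-0.0, 0.0, 0.131], [-0.0, 0.0, 0.135]]
```

>>> carry_out(claw=[1,1,1,1,1,1], delta_pos=[[-0.02,0.28,0],[-0.02,0.33,0],[-0.02,0.33,0],[-0.02,0.32,0],[0,0,0],[0,0,0]], angular=[[0,0,0.107],[0,0,0.11],[0,0,0.114],[0,0,0.118],[0,0,0],[0,0,0]])

```text
clock: 22.7
position: [0.4898, 0.0255, 0.1123]
ee_rot: [-0.82, -3.032, 0.001]
force: [-0.3, -0.1, -1.4]
width: 0.129
gripper_force: 4.0
```

```bash
python3 - <<'E'
from plan import *
p,r,s=tool();M=r.as_matrix();print(p.round(4),np.round(s["force"],2),np.round(M.T@s["force"],2),np.round(s["ft_torque"],3)); P,N=pose(.071,xr=-.0025,dz=-.0006); print((M.T@(P-p)*1e3).round(2),R.from_matrix(M.T@N).as_rotvec().round(3))
rows(p,M,np.arange(.074,.0981,.003),xr=-.0025,dz=-.0006)
E
```

```text
[0.4898 0.0255 0.1123] [-0.29 -0.14 -1.39] [ 0.18 -0.27  1.39] [ 0.067 -0.189  0.031]
[ 0.13  0.43 -0.08] [-0.001 -0.     0.006]
delta_pos [[-0.01, 0.37, -0.01], [-0.02, 0.33, 0.0], [-0.02, 0.33, 0.0], [-0.02, 0.33, 0.0], [-0.02, 0.34, 0.0], [-0.01, 0.31, 0.0], [-0.0, 0.3, 0.0], [-0.0, 0.3, 0.0], [-0.0, 0.3, 0.0]]
angular [[-0.001, -0.0, 0.127], [0.0, -0.0, 0.124], [0.0, -0.0, 0.127], [0.0, -0.0, 0.131], [0.0, -0.0, 0.135], [0.0, -0.0, 0.043], [0.0, -0.0, -0.0], [0.0, -0.0, -0.0], [0.0, -0.0, -0.0]]
```

>>> carry_out(claw=[1,1,1,1,1], delta_pos=[[-0.01,0.36,0],[-0.02,0.33,0],[-0.02,0.33,0],[0,0,0],[0,0,0]], angular=[[0,0,0.124],[0,0,0.124],[0,0,0.127],[0,0,0],[0,0,0]])

```text
clock: 23.2
position: [0.4963, 0.0331, 0.1123]
ee_rot: [-1.37, -2.827, 0.001]
force: [-0.3, 0.0, -1.9]
width: 0.13
gripper_force: 4.0
```

```bash
python3 - <<'E'
from plan import *
p,r,s=tool();M=r.as_matrix();print(p.round(4),np.round(s["force"],2),np.round(M.T@s["force"],2),np.round(s["ft_torque"],3)); P,N=pose(.080,xr=-.0025,dz=-.0006); print((M.T@(P-p)*1e3).round(2),R.from_matrix(M.T@N).as_rotvec().round(3))
rows(p,M,np.arange(.083,.0981,.003),xr=-.0025,dz=-.0006)
E
```

```text
[0.4963 0.0331 0.1123] [-0.26  0.03 -1.89] [ 0.18 -0.18  1.89] [ 0.008 -0.117  0.009]
[ 0.11  0.25 -0.08] [-0.001  0.     0.004]
delta_pos [[-0.01, 0.36, -0.01], [-0.02, 0.33, 0.0], [-0.02, 0.31, 0.0], [0.0, 0.3, 0.0], [0.0, 0.3, 0.0], [0.0, 0.3, 0.0]]
angular [[-0.001, 0.0, 0.135], [0.0, 0.0, 0.135], [0.0, 0.0, 0.042], [0.0, 0.0, 0.0], [0.0, 0.0, 0.0], [0.0, 0.0, 0.0]]
```

>>> carry_out(claw=[1,1,1,1,1,1,1], delta_pos=[[-0.01,0.35,0.04],[-0.02,0.33,0],[-0.02,0.31,0],[0,0.3,0],[0,0.3,0],[0,0,0],[0,0,0]], angular=[[0,0,0.133],[0,0,0.135],[0,0,0.042],[0,0,0],[0,0,0],[0,0,0],[0,0,0]])

```text
clock: 23.9
position: [0.5107, 0.0398, 0.1119]
ee_rot: [-1.796, -2.577, 0.001]
force: [0.9, 0.0, -0.3]
width: 0.129
gripper_force: 4.0
```

```bash
python3 - <<'E'
from bundle import *
x=pickle.load(open("x.pkl","rb"))
p,r,s=tool();M=r.as_matrix();print(p.round(4),np.round(s["force"],2),np.round(M.T@s["force"],2),np.round(s["ft_torque"],3)); P,N=pose(.095,xr=-.0025,dz=-.001); print((M.T@(P-p)*1e3).round(2),R.from_matrix(M.T@N).as_rotvec().round(3))
try: check(x,save="w7.pkl")
except Exception as e: print(e)
E
```

```text
[0.5107 0.0398 0.1119] [ 0.9   0.01 -0.28] [-0.3   0.85  0.28] [ 0.054 -0.125  0.007]
[ 0.09  0.03 -0.11] [-0.001  0.    -0.002]
tcp [0.5106 0.0398 0.1119] F [-0.33  0.62 -1.53] xr mm -2.44 clock 23.95
  rod at tool y 28 x -0.59
  rod at tool y 36 x -0.07
  rod at tool y 44 x 2.22
```

>>> carry_out(claw=[1,1,1], delta_pos=[[0.12,0,0],[0,0,0],[0,0,0]], angular=[[0,0,0],[0,0,0],[0,0,0]])

```text
clock: 24.35
position: [0.5103, 0.0412, 0.112]
ee_rot: [-1.798, -2.576, 0.001]
force: [0.3, 0.4, -0.2]
width: 0.13
gripper_force: 4.0
```

```bash
cat > feel.py <<'E'
from h import *
F=[];Q=[]
for _ in range(4):
    arm.get_image("side");p,r,s=tool();F.append(r.inv().apply(s["force"]));Q.append(r.inv().apply(s["ft_torque"]))
print("tcp",p.round(4),"F tool",np.mean(F,0).round(2),"+-",np.std(F,0).round(2),"Q",np.mean(Q,0).round(3),s["clock"])
E
python3 feel.py
```

```text
tcp [0.5104 0.0411 0.112 ] F tool [-0.18  0.12  0.5 ] +- [0.39 0.35 0.87] Q [-0.108 -0.033  0.018] 24.55
```

>>> carry_out(claw=[1,1,1], delta_pos=[[-0.24,0,0],[0,0,0],[0,0,0]], angular=[[0,0,0],[0,0,0],[0,0,0]])

```text
clock: 24.85
position: [0.5112, 0.0387, 0.1119]
ee_rot: [-1.798, -2.576, 0.001]
force: [1.1, -0.8, -0.8]
width: 0.128
gripper_force: 4.0
```

```bash
python3 feel.py
```

```text
tcp [0.5112 0.0389 0.1119] F tool [ 0.06 -0.24  0.71] +- [0.2  0.15 0.36] Q [-0.125 -0.043 -0.019] 25.05
```

Both sides are free at ±1.2 mm, so the ring is centred on the middle leg. Now the second bend.

```bash
python3 - <<'E'
from plan import *
p,r,s=tool();M=r.as_matrix();P=rows(p,M,[.099,.103,.107,.111,.115,.119,.122,.125,*np.arange(.128,.168,.003)],xr=-.0025,dz=-.001)
E
```

```text
delta_pos [[0.11, 0.39, -0.01], [0.0, 0.4, 0.0], [0.0, 0.4, 0.0], [0.0, 0.4, 0.0], [0.0, 0.4, 0.0], [0.0, 0.4, 0.0], [0.0, 0.3, 0.0], [0.01, 0.29, 0.0], [0.01, 0.27, 0.0], [0.02, 0.27, 0.0], [0.01, 0.28, 0.0], [0.01, 0.27, 0.0], [0.02, 0.27, 0.0], [0.01, 0.27, 0.0], [0.02, 0.28, 0.0], [0.02, 0.27, 0.0], [0.01, 0.27, 0.0], [0.02, 0.27, 0.0], [0.01, 0.27, 0.0], [0.02, 0.27, 0.0], [0.01, 0.28, 0.0], [0.0, 0.3, 0.0]]
angular [[-0.0, 0.0, -0.003], [-0.0, 0.0, -0.0], [-0.0, 0.0, -0.0], [-0.0, 0.0, -0.0], [-0.0, 0.0, -0.0], [-0.0, 0.0, -0.0], [-0.0, 0.0, -0.0], [-0.0, 0.0, -0.025], [-0.0, 0.0, -0.108], [-0.0, 0.0, -0.109], [-0.0, 0.0, -0.109], [-0.0, -0.0, -0.109], [-0.0, -0.0, -0.11], [-0.0, -0.0, -0.109], [-0.0, -0.0, -0.11], [-0.0, -0.0, -0.111], [-0.0, -0.0, -0.11], [-0.0, -0.0, -0.111], [-0.0, -0.0, -0.111], [-0.0, -0.0, -0.112], [-0.0, -0.0, -0.086], [-0.0, -0.0, 0.0]]
```

>>> carry_out(claw=[1,1,1,1,1,1,1,1,1,1], delta_pos=[[0.11,0.39,0],[0,0.4,0],[0,0.4,0],[0,0.4,0],[0,0.4,0],[0,0.4,0],[0,0.3,0],[0.01,0.29,0],[0,0,0],[0,0,0]], angular=[[0,0,-0.003],[0,0,0],[0,0,0],[0,0,0],[0,0,0],[0,0,0],[0,0,0],[0,0,-0.025],[0,0,0],[0,0,0]])

```text
clock: 26.05
position: [0.5386, 0.0503, 0.1119]
ee_rot: [-1.762, -2.601, 0.001]
force: [0.1, 0.5, 0.4]
width: 0.132
gripper_force: 4.0
```

```bash
python3 feel.py; python3 - <<'E'
from plan import *
p,r,s=tool();M=r.as_matrix(); P,N=pose(.125,xr=-.0025,dz=-.001); print((M.T@(P-p)*1e3).round(2),R.from_matrix(M.T@N).as_rotvec().round(3))
E
```

```text
tcp [0.5386 0.0503 0.1119] F tool [0.2  0.06 0.28] +- [0.48 0.18 0.48] Q [-0.114 -0.054 -0.022] 26.25
[ 0.03  0.17 -0.05] [-0.001  0.    -0.   ]
```

>>> carry_out(claw=[1,1,1,1,1,1], delta_pos=[[0.01,0.28,0],[0.02,0.27,0],[0.01,0.28,0],[0.01,0.27,0],[0,0,0],[0,0,0]], angular=[[0,0,-0.108],[0,0,-0.109],[0,0,-0.109],[0,0,-0.109],[0,0,0],[0,0,0]])

```text
clock: 26.85
position: [0.5477, 0.0563, 0.1119]
ee_rot: [-1.164, -2.918, 0.001]
force: [0.3, 1.1, -0.7]
width: 0.129
gripper_force: 4.0
```

```bash
python3 feel.py; python3 - <<'E'
from plan import *
p,r,s=tool();M=r.as_matrix(); P,N=pose(.137,xr=-.0025,dz=-.001); print((M.T@(P-p)*1e3).round(2),R.from_matrix(M.T@N).as_rotvec().round(3))
E
```

```text
tcp [0.5477 0.0563 0.1119] F tool [ 0.07 -0.02  0.85] +- [0.28 0.41 0.25] Q [-0.139 -0.095  0.   ] 27.05
[ 0.08  0.08 -0.07] [-0.001 -0.    -0.002]
```

>>> carry_out(claw=[1,1,1,1,1,1], delta_pos=[[0.02,0.28,0],[0.01,0.27,0],[0.02,0.28,0],[0.02,0.27,0],[0,0,0],[0,0,0]], angular=[[0,0,-0.11],[0,0,-0.11],[0,0,-0.11],[0,0,-0.111],[0,0,0],[0,0,0]])

```text
clock: 27.65
position: [0.5532, 0.0657, 0.1119]
ee_rot: [-0.498, -3.101, 0.001]
force: [-0.1, 1.2, -1.4]
width: 0.125
gripper_force: 4.0
```

```bash
python3 feel.py; python3 - <<'E'
from plan import *
p,r,s=tool();M=r.as_matrix(); P,N=pose(.149,xr=-.0025,dz=-.001); print((M.T@(P-p)*1e3).round(2),R.from_matrix(M.T@N).as_rotvec().round(3))
E
```

```text
tcp [0.5533 0.0658 0.1119] F tool [ 0.08 -0.09  0.57] +- [0.17 0.69 0.18] Q [-0.108 -0.119  0.008] 27.85
[ 0.04 -0.01 -0.09] [-0.001 -0.    -0.001]
```

>>> carry_out(claw=[1,1,1,1,1,1,1], delta_pos=[[0.01,0.27,0],[0.02,0.27,0],[0.01,0.27,0],[0.02,0.27,0],[0.01,0.28,0],[0,0,0],[0,0,0]], angular=[[0,0,-0.11],[0,0,-0.111],[0,0,-0.111],[0,0,-0.112],[0,0,-0.086],[0,0,0],[0,0,0]])

```text
clock: 28.55
position: [0.5539, 0.0791, 0.1119]
ee_rot: [0.332, -3.123, 0.0]
force: [1.0, -0.0, -1.5]
width: 0.131
gripper_force: 4.0
```

```bash
python3 feel.py; python3 - <<'E'
from bundle import *
p,r,s=tool();M=r.as_matrix(); P,N=pose(.164,xr=-.0025,dz=-.001); print((M.T@(P-p)*1e3).round(2),R.from_matrix(M.T@N).as_rotvec().round(3))
try: w,*_=check(pickle.load(open("x.pkl","rb")),save="w8.pkl")
except Exception as e: print(e); w=arm.get_image("wrist")
c,k=best("stop",w); print("stop",c,k,None if c is None else (M.T@(atz(w,c,.105)-p)*1e3).round(1))
cv2.imwrite("pics/w8.png",w["frame"][:,:,::-1])
E
```

```text
tcp [0.5539 0.0792 0.1119] F tool [-0.07 -0.33  0.95] +- [0.3  0.26 0.31] Q [-0.09  -0.158 -0.026] 28.75
[ 0.15  0.13 -0.06] [-0.    -0.    -0.001]
tcp [0.5539 0.0792 0.1119] F [-0.18 -0.81 -1.35] xr mm -2.73 clock 28.8
  rod at tool y -60 x 78.55
  rod at tool y -52 x 77.85
  rod at tool y -44 x 74.21
  rod at tool y -20 x 7.41
  rod at tool y 28 x -0.86
  rod at tool y 36 x -0.95
  rod at tool y 44 x -0.95
  rod at tool y 52 x -0.95
stop [387.016 269.304] 0.58 [-3.3 61.6  6.9]
```

View pics/w8.png

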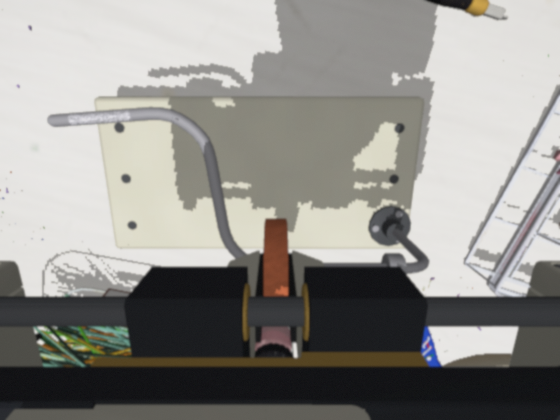

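The wrist view shows the ring (275,240) past both bends and on the last leg, with the collar ahead at about (390,262). I'll feel sideways once more, then slide.

>>> carry_out(claw=[1,1,1], delta_pos=[[0.12,0,0],[0,0,0],[0,0,0]], angular=[[0,0,0],[0,0,0],[0,0,0]])

```text
clock: 29.25
position: [0.5527, 0.0791, 0.1119]
ee_rot: [0.338, -3.123, 0.0]
force: [0.5, -0.0, -0.9]
width: 0.132
gripper_force: 4.0
```

```bash
python3 feel.py
```

```text
tcp [0.5528 0.0791 0.1119] F tool [-0.46  0.18  0.94] +- [0.24 0.28 0.76] Q [-0.11  -0.214 -0.003] 29.45
```

>>> carry_out(claw=[1,1,1], delta_pos=[[-0.2,0,0],[0,0,0],[0,0,0]], angular=[[0,0,0],[0,0,0],[0,0,0]])

```text
clock: 29.75
position: [0.5546, 0.0795, 0.1118]
ee_rot: [0.338, -3.123, 0.0]
force: [-0.0, -0.4, -0.0]
width: 0.131
gripper_force: 4.0
```

```bash
python3 feel.py
```

```text
tcp [0.5546 0.0795 0.1119] F tool [ 0.32 -0.27  0.75] +- [0.56 0.38 0.46] Q [-0.069 -0.136 -0.027] 29.95
```

>>> carry_out(claw=[1,1,1,1,1,1,1,1,1,1], delta_pos=[[0.08,0.3,0],[0,0.4,0],[0,0.4,0],[0,0.4,0],[0,0.4,0],[0,0.4,0],[0,0.4,0],[0,0.4,0],[0,0,0],[0,0,0]], angular=[[0,0,0],[0,0,0],[0,0,0],[0,0,0],[0,0,0],[0,0,0],[0,0,0],[0,0,0],[0,0,0],[0,0,0]])

```text
clock: 30.95
position: [0.5472, 0.1096, 0.1119]
ee_rot: [0.338, -3.123, 0.001]
force: [-0.1, 0.0, -1.8]
width: 0.13
gripper_force: 4.0
```

```bash
python3 feel.py; python3 - <<'E'
from bundle import *
p,r,s=tool();M=r.as_matrix(); P,N=pose(.195,xr=-.0025,dz=-.001); print((M.T@(P-p)*1e3).round(2),R.from_matrix(M.T@N).as_rotvec().round(3))
for n in ["wrist","side"]:
    w=arm.get_image(n);c,k=best("stop",w); print(n,c,k,None if c is None else (M.T@(atz(w,c,.105)-p)*1e3).round(1))
print("w1 stop",(M.T@(np.array([.5455,.1371,.105])-p)*1e3).round(1))
E
```

```text
tcp [0.5473 0.1093 0.1119] F tool [-0.11 -0.13  0.6 ] +- [0.56 0.31 0.41] Q [-0.067 -0.146  0.013] 31.15
[ 0.11  0.28 -0.13] [-0.    -0.001  0.001]
wrist [327.488 268.002] 0.82 [-2.6 28.8  6.9]
side [208.32 276.99] 0.84 [-2.  32.7  6.9]
w1 stop [-4.2 27.6  6.9]
```

The fingertips, 6.9 mm above the rod's centre line, would strike the 17 mm collar (its top is 8.5 mm above). I'll let the ring hang, raise the tool 7 mm and grip again.

>>> carry_out(claw=[2.4,2.4,2.4,2.4,2.4,2.4,2.4,1,1,1,1,1], delta_pos=[[0,0,0],[0,0,0],[0,0,0],[0,0,0],[0,0,-0.4],[0,0,-0.3],[0,0,0],[0,0,0],[0,0,0],[0,0,0],[0,0,0],[0,0,0]], angular=[[0,0,0],[0,0,0],[0,0,0],[0,0,0],[0,0,0],[0,0,0],[0,0,0],[0,0,0],[0,0,0],[0,0,0],[0,0,0],[0,0,0]], force=3)

```text
clock: 32.55
position: [0.5472, 0.1096, 0.1189]
ee_rot: [0.338, -3.123, 0.0]
force: [0.5, 0.3, 0.2]
width: 0.127
gripper_force: 3.0
```

```bash
python3 feel.py; python3 - <<'E'
from h import *
s=arm.observe();print(s["width"],s["gripper_force"])
w=arm.get_image("wrist");sd=arm.get_image("side")
p,r,_=tool();M=r.as_matrix();c,k=best("ring",w);print(c,k,(M.T@(atz(w,c,.1035)-p)*1e3).round(1))
a=cv2.resize(sd["frame"][210:310,180:280,::-1],(400,400),interpolation=cv2.INTER_CUBIC);b=cv2.resize(w["frame"][200:300,230:330,::-1],(400,400),interpolation=cv2.INTER_CUBIC)
cv2.imwrite("pics/s9.png",np.hstack([a,b]))
E
```

```text
tcp [0.5472 0.1096 0.1189] F tool [-0.19 -0.12 -0.33] +- [0.41 0.41 0.21] Q [-0.109 -0.132 -0.008] 32.75
0.13107694709325823 3.0000697437208146
[276.416 262.206] 0.65 [-3.1  0.8 15.4]
```

View pics/s9.png

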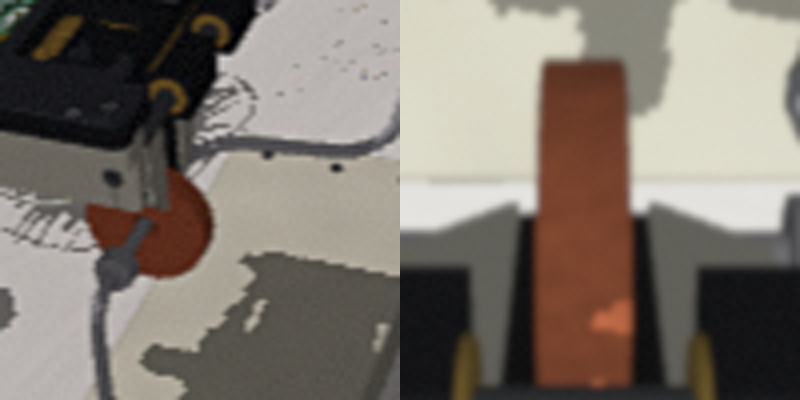

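The ring (side view at (150,225)) is gripped upright just before the collar (118,268). I'll slide on and feel for the stop.

>>> carry_out(claw=[1,1,1,1,1,1,1,1], delta_pos=[[0,0.3,0],[0,0.3,0],[0,0.3,0],[0,0.3,0],[0,0.3,0],[0,0.3,0],[0,0,0],[0,0,0]], angular=[[0,0,0],[0,0,0],[0,0,0],[0,0,0],[0,0,0],[0,0,0],[0,0,0],[0,0,0]])

```text
clock: 33.7
position: [0.5434, 0.1273, 0.1189]
ee_rot: [0.338, -3.123, 0.0]
force: [0.7, 0.3, -0.5]
width: 0.13
gripper_force: 3.0
```

>>> carry_out(claw=[1,1,1,1], delta_pos=[[0,0.1,0],[0,0.1,0],[0,0,0],[0,0,0]], angular=[[0,0,0],[0,0,0],[0,0,0],[0,0,0]])

```text
clock: 34.1
position: [0.543, 0.1291, 0.1189]
ee_rot: [0.337, -3.123, 0.0]
force: [0.5, 0.6, -0.8]
width: 0.129
gripper_force: 3.0
```

```bash
python3 feel.py
```

```text
tcp [0.543  0.1291 0.1189] F tool [0.46 0.04 0.8 ] +- [0.19 0.23 0.38] Q [-0.091 -0.15  -0.027] 34.3
```

>>> carry_out(claw=[1,1,1,1], delta_pos=[[0,0.1,0],[0,0.1,0],[0,0,0],[0,0,0]], angular=[[0,0,0],[0,0,0],[0,0,0],[0,0,0]])

```text
clock: 34.7
position: [0.5425, 0.1312, 0.1189]
ee_rot: [0.338, -3.123, 0.0]
force: [0.6, 0.1, -0.3]
width: 0.131
gripper_force: 3.0
```

>>> carry_out(claw=[1,1,1], delta_pos=[[0,0.1,0],[0,0,0],[0,0,0]], angular=[[0,0,0],[0,0,0],[0,0,0]])

```text
clock: 35.0
position: [0.5423, 0.1321, 0.1189]
ee_rot: [0.338, -3.123, 0.0]
force: [-0.5, -0.5, -0.1]
width: 0.128
gripper_force: 3.0
```

```bash
python3 feel.py; python3 - <<'E'
from h import *
s=arm.observe();print(s["width"],s["gripper_force"])
p,r,_=tool();M=r.as_matrix()
for n in ["wrist","side"]:
    w=arm.get_image(n);c,k=best("stop",w); e,_=best("ring",w); print(n,k,None if c is None else (M.T@(atz(w,c,.105)-p)*1e3).round(1),None if e is None else (M.T@(atz(w,e,.1035)-p)*1e3).round(1))
E
```

```text
tcp [0.5424 0.132  0.1189] F tool [-0.36 -0.34  0.77] +- [0.45 0.45 0.54] Q [-0.112 -0.15   0.016] 35.2
0.13060040675568543 2.999975527636707
wrist 0.83 [-1.7  7.1 13.9] [-3.  -0.2 15.4]
side 0.7 [ 5.5  7.8 13.9] [ 0.2 -4.6 15.4]
```

Nearly there, with the wrist view putting the collar face 7 mm ahead where home is 6 mm. I'll go on in half-millimetre steps until contact.

>>> carry_out(claw=[1,1,1,1], delta_pos=[[0,0.05,0],[0,0.05,0],[0,0,0],[0,0,0]], angular=[[0,0,0],[0,0,0],[0,0,0],[0,0,0]])

```text
clock: 35.9
position: [0.5422, 0.1324, 0.1189]
ee_rot: [0.337, -3.123, 0.001]
force: [1.0, -3.7, 2.3]
width: 0.13
gripper_force: 3.0
```

```bash
python3 feel.py
```

```text
tcp [0.5422 0.1326 0.119 ] F tool [ 0.73 -4.02 -1.85] +- [0.48 0.32 0.6 ] Q [ 0.872 -0.021  0.025] 36.1
```

>>> carry_out(claw=[1,1,1,1], delta_pos=[[0,0.05,0],[0,0.05,0],[0,0,0],[0,0,0]], angular=[[0,0,0],[0,0,0],[0,0,0],[0,0,0]])

```text
clock: 36.5
position: [0.5421, 0.1334, 0.1192]
ee_rot: [0.337, -3.123, 0.002]
force: [0.2, -5.7, 4.9]
width: 0.138
gripper_force: 3.0
```

```bash
python3 feel.py
```

```text
tcp [0.5421 0.1334 0.1191] F tool [ 0.74 -5.84 -3.38] +- [0.34 0.35 0.5 ] Q [1.206 0.086 0.004] 36.7
```

There is firm contact at the collar (5.8 N). I'll back off 1 mm, open, and check.

>>> carry_out(claw=[1,1,1,2,2.6,2.6,2.6,2.6,2.6], delta_pos=[[0,-0.05,0],[0,-0.05,0],[0,0,0],[0,0,0],[0,0,0],[0,0,0],[0,0,0],[0,0,0],[0,0,0]], angular=[[0,0,0],[0,0,0],[0,0,0],[0,0,0],[0,0,0],[0,0,0],[0,0,0],[0,0,0],[0,0,0]])

```text
clock: 37.6
position: [0.5421, 0.1332, 0.1189]
ee_rot: [0.338, -3.123, 0.0]
force: [-0.0, 0.2, 0.6]
width: 0.284
gripper_force: 0.0
```

```bash
python3 feel.py;  python3 - <<'E'
from h import *
p,r,s=tool();M=r.as_matrix();print(s["width"],s["gripper_force"])
for n in ["wrist","side","wrist"]:
    w=arm.get_image(n);c,k=best("stop",w); e,_=best("ring",w); print(n,k,None if c is None else (M.T@(atz(w,c,.105)-p)*1e3).round(1),None if e is None else (M.T@(atz(w,e,.1035)-p)*1e3).round(1))
g=arm.trace("ring",w); 
if g:
    ys,xs=np.nonzero(g[0]["region"]); print(xs.min(),xs.max(),ys.min(),ys.max())
    for y in range(ys.min()+2,ys.max(),8): print(y,xs[ys==y].min(),xs[ys==y].max())
E
```

```text
tcp [0.5421 0.1331 0.1189] F tool [-0.04 -0.11  0.08] +- [0.39 0.14 0.25] Q [-0.067 -0.156  0.018] 37.8
0.2862740134827843 0.0
wrist 0.75 [-3.6  5.4 13.9] [-2.1 -0.8 15.4]
side 0.57 [-0.7  3.8 13.9] [-6.7 -9.  15.4]
wrist 0.86 [-1.3  5.  13.9] [-1.7 -0.5 15.4]
261 286 213 296
215 264 284
223 262 285
231 262 285
239 262 286
247 262 285
255 261 286
263 261 285
271 261 285
279 261 285
287 262 285
295 262 285
```

>>> carry_out(claw=[2.6,2.6,2.6,2.6,2.6,2.6,2.6], delta_pos=[[0,0,-0.5],[0,0,-1],[0,0,-2],[0,0,-3],[0,0,-3],[0,0,0],[0,0,0]], angular=[[0,0,0],[0,0,0],[0,0,0],[0,0,0],[0,0,0],[0,0,0],[0,0,0]])

```text
clock: 39.0
position: [0.5426, 0.1332, 0.2152]
ee_rot: [-0.337, 3.122, 0.0]
force: [-0.1, -0.8, 0.2]
width: 0.282
gripper_force: 0.0
```

```bash
python3 - <<'E'
from h import *
M=np.eye(3);q=np.array([.5455,.1371])
c12=np.radians(12.2);u=np.array([-np.sin(c12),np.cos(c12)])
for n in ["wrist","side","top","wrist"]:
    w=arm.get_image(n);c,k=best("stop",w); e,k2=best("ring",w)
    if c is None or e is None: print(n,c,e);continue
    A=atz(w,c,.105);B=atz(w,e,.1035); print(n,round(k,2),round(k2,2),A.round(4),B.round(4),"ring-stop along leg mm",((B-A)[:2]@u*1e3).round(1),"across",((B-A)[:2]@[u[1],-u[0]]*1e3).round(1))
    if n=="wrist":
        g=arm.trace("ring",w)
        if g:
            ys,xs=np.nonzero(g[0]["region"]); P=np.array([atz(w,(x,y),.1305)[:2] for x,y in zip(xs,ys)],np.float32); print(cv2.minAreaRect(P),((P.mean(0)-A[:2])@u*1e3).round(1))
        t,_=best("rod_tip",w); print("tip",None if t is None else atz(w,t,.105).round(4))
E
```

```text
wrist 0.82 0.83 [0.5443 0.1375 0.105 ] [0.5458 0.1334 0.1035] ring-stop along leg mm -4.3 across 0.5
((0.5374788641929626, 0.130741685628891), (0.04818092659115791, 0.011532919481396675), 12.664456367492676) -4.9
tip None
side 0.65 0.98 [0.5414 0.1344 0.105 ] [0.5478 0.127  0.1035] ring-stop along leg mm -8.6 across 4.7
top [181.776 221.088] None
wrist 0.73 0.66 [0.5446 0.1394 0.105 ] [0.5448 0.1319 0.1035] ring-stop along leg mm -7.4 across -1.5
((0.5378470420837402, 0.13121438026428223), (0.05130373686552048, 0.01181658636778593), 13.233443260192871) -6.5
tip [ 0.506 -0.043  0.105]
```

```bash
python3 -c "
from cell import arm
print(arm.sign_off())"
```

```text
the job is handed in; nothing more can be done
None
```

I threaded the ring over the rod, took it round both bends, seated it by feel against the stop collar and left it hanging there released. I handed the job in at about 40 s; sign-off returned no verdict, so success is unconfirmed. My last camera estimates put the ring centre 4–9 mm before the collar face (home is 6 mm, limit 9.5 mm).

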